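Swap old cells for a flat battery module

ROBOT

A 6-joint arm with a two-finger parallel gripper is mounted at the origin on the work surface. World frame = base frame: x ahead of the robot, y to its left, z up, the work surface at z = 0. Lengths are in m, angles in degrees, forces in N, time in s.
With the tool pointing down it reaches from about 0.4 to 0.825 m from the base axis. Payload 7 kg.
Tool frame: the origin (TCP) lies on the front face of the gripper's body, between the roots of the fingers; the fingertips stand 66 mm ahead of it and the grasp point (between the pads) lies 47 mm ahead of it; z points along the fingers, y is the line along which they close (so a half turn about z gives the same grasp; the last joint's range is limited). The gripper opens to 88 mm and grips with 3 to 60 N. Pads are 19 mm wide; open, the fingers measure 130 mm over their backs; the gripper's body (78 mm by 193 mm) begins 47 mm behind the grasp point.
Start: joints at [-50.071, 20.546, 0.682, 0, -70.136, -16.507], TCP at [0.268, -0.619, 0.292] pointing down, gripper open.
Joint ranges: [-176.03, 176.03], [-82.01, 121.73], [-58.28, 71.71], [-173.87, 95.51], [-174.79, -0.11], [-173.66, 173.66]. Speed limits (degrees/s): [136.94, 136.94, 172.46, 180, 180, 180].

INTERFACE

Orientations are given as [roll, pitch, yaw] about the fixed x, y, z axes, in that order (R = Rz(yaw) Ry(pitch) Rx(roll)).
In Python, from plant import ctrl gives the robot as it stands.
- The arm moves only by the tool send_rows, never from a script. Its argument "deltas" is a list of rows, each a list of 2 entries, a list of its own where there are three numbers: the shift along the tool's x, y, z each as a share of 800 mm, from -1 to 1, then the turn about the tool's z as a share of 90 degrees, from -1 to 1. A call has exactly 5 rows; each row is the pose to reach, as a shift and turn from the pose commanded when the call began, along the tool's axes at that moment; what a row does not reach only later rows make up. A row lasts 1/12 s, in which the tool goes at most 41.7 mm and 7.16 degrees, less where a joint would pass 70% of its speed; a pose out of reach is approached as far as the arm can. A call with a number of a shift or a turn outside -1 to 1 is refused whole. A call with a gripper value outside its range is refused whole. "gripper" is the opening, from 0 (shut) to 1 (fully open), set as the call begins (left out, the last holds). The fingers move at their own pace and stop on an object; the grip force is fixed at half the most. Time passes only in rows, so rows that repeat a pose let the fingers close, or fill a call up. It gives the time, the measured TCP pose, the force, the opening and the grip force at its end, in the units of the state.
- ctrl.get_obs(): the state, without advancing time (a new reading comes with each control period).
- ctrl.snapshot(name): name is "scene" or "top"; returns a dict with "color" (400x640x3 uint8, red, green, blue), "vertical_fov" (degrees; the focal length in pixels is half the picture's height over the tangent of half this angle, whatever the lens; pixels are square), "cx", "cy" (the principal point, pixels), "rvec" (rotation vector, rad) and "tvec" (3), from world to camera coordinates, as OpenCV has them. Camera axes: x right, y down, z forward; pixel columns grow to the right and rows downward; lengths in m; the calibration is good to about 2 mm. A picture is of the moment at which its call begins. There is no depth.
- ctrl.close_job(): hands the job in; it is judged then, once.
Trained networks look in a picture, given as the dict that the camera call returned (one of the last four; its "shot" number tells which), for a name from the list of things; names that differ only in an ending like _2 or _b are one class to them, and where a whole thing is asked for, a point or a joint stands for the part that bears it (a point fixed in the world has none). Each returns a list of dicts, best first, with "conf" (0 to 1); they miss things now and then, are a little off and sometimes report something else, mostly with a low value. They report only what shows in the picture. A call takes as long as a camera call. They do not tell look-alikes from the thing itself.
- ctrl.boxes_of(picture, thing): "xy" ([column, row] as shares, 0 to 1, of the picture: columns of its width, rows of its height, amid what is visible of it).
- ctrl.cut_out(picture, thing): "pixels" (400x640 bool, what is visible of it) and "xy" ([column, row] as shares, 0 to 1, of the picture: columns of its width, rows of its height, amid what is visible of it).
The state is a dict: "clock": time; "joint_pos": joint angles; "qvel": joint speeds; "tau": joint torques, N m; "tool_pos": TCP position; "orientation": TCP orientation; "force": force on the tool from outside, world axes, zero at the start; "moment": the same for the moment, N m; "opening": finger opening in m; "gripper_force": force on a finger pad.
Only numpy, scipy, OpenCV 4.12 (cv2) and the standard library are available. Lean on these libraries where they do the work, as an engineer would, in place of code of your own. Each camera call takes 0.05 s, during which the arm holds its last target. There are 200 camera calls.

TASK

Lever the shut cover of the battery case open with the blade of the pry tool (not with the fingers), take every old cell out and stand it upright on the floor of the red tray, then put the new flat module into the empty bay and press it down until it snaps under both clips and sits level on the floor. Finish with the cover shut and the pry tool lying flat on the rubber mat; do not disturb the meter, the spool or the bottle.

Things in the scene. Friction and masses are not known exactly. Their poses are not given: they have to be found in the camera images.
- case: grey instrument battery case, 112 (x) x 216 (y) x 62 mm high, fixed. Origin: centre of the underside; x runs from the front (pry notch) to the hinge side. The front faces the robot, turned at most 0.25 rad. Walls 6 mm, inner floor 6 mm above the origin, inside 100 (x) x 204 (y) mm.
- notch (a point): middle of the pry notch in the front wall's outer face (case x = -56, y = 0, z = 56 mm). The wall's top edge is cut down to z = 50 mm over a 70 mm width, leaving a slot 12 mm high beneath the shut cover (underside at z = 62 mm), where the blade enters along the case's +x. Cell ribs (tops at z = 52 mm) begin 36 mm behind this point. Axes as the case's.
- bay (a point): middle of the bay floor (case z = 6 mm), axes as the case's: where the seated module's origin belongs (within 12 mm), its length along y. Orange sprung clips at both ends: nose tips at x = 0, y = +-71 mm, 15 mm above the floor, slopes of 45 degrees. A module set on them rests about 18 mm above the floor; pushed down at its middle with about 10 to 20 N it snaps under them.
- cover (a joint): angle of the case's black hinged cover (115 x 216 x 5 mm, 120 g), rad: 0 shut, grows as it opens, stop at 1.7. The hinge is on the case's far (+x) top edge, along the case's y. The stiff hinge holds the cover at any angle; moving it takes about 2 N at the front edge.
- cover_hinge (a point): point on the cover's hinge axis, at the middle of its length, level with the underside of the shut cover (case x = 56, y = 0, z = 62 mm). Turns with the cover.
- cover_lip (a point): middle of the cover's free edge, on its underside, 115 mm from the hinge; moves with the cover (shut: 3 mm in front of the case's front face, 62 mm above the bench)
- module: new flat battery module: green plate 90 (x) x 148 (y) x 12 mm with an upright white grip rib on top in the middle, 50 mm long (along x), 10 mm thick (y), 20 mm high. 200 g. Origin: centre of the underside, z up. May go in either way round. Starts on the bench.
- pry_tool: pry tool lying flat: orange handle 100 (x) x 20 (y) x 24 mm high, from whose front end a steel blade 80 mm long, 28 mm wide, 3 mm thick sticks out along +x at the handle's mid height. 120 g. Origin: centre of the handle's underside, z up when lying. Starts on the mat.
- pry_tip (a point): tip of the blade: 130 mm ahead (x) of the tool's origin, 12 mm above its underside, at the middle of the blade's thickness; axes as the tool's
- mat: black rubber tool mat, 220 (x) x 120 (y) x 3 mm, fixed. Origin: centre of the underside, z up.
- tray: red recycling tray, fixed, 200 (x) x 124 (y) x 30 mm, walls and floor 4 mm. Origin: centre of the underside, z up. Three cells fit side by side along x, each lying across, with its length along the tray's y.
- cell_a: old cell (2 or 3 present): blue block 84 (x) x 40 x 26 mm, 160 g, with an upright yellow grip rib on top, 40 (along x) x 10 (y) x 20 mm high, centred. Origin: centre of the underside. The cells start standing in the bay, in three places 48 mm apart along the case's y, their length along its x: fingers opened beyond about 35 mm strike a neighbour's rib. Either way round is the same.
- cell_b: old cell (2 or 3 present): blue block 84 (x) x 40 x 26 mm, 160 g, with an upright yellow grip rib on top, 40 (along x) x 10 (y) x 20 mm high, centred. Origin: centre of the underside. The cells start standing in the bay, in three places 48 mm apart along the case's y, their length along its x: fingers opened beyond about 35 mm strike a neighbour's rib. Either way round is the same.
- cell_c: old cell (2 or 3 present): blue block 84 (x) x 40 x 26 mm, 160 g, with an upright yellow grip rib on top, 40 (along x) x 10 (y) x 20 mm high, centred. Origin: centre of the underside. The cells start standing in the bay, in three places 48 mm apart along the case's y, their length along its x: fingers opened beyond about 35 mm strike a neighbour's rib. Either way round is the same.
- meter: bystander: yellow multimeter 150 x 80 x 34 mm lying on the bench; origin at the centre of its underside
- spool: bystander: solder spool, 60 mm across, 50 mm high; origin at the centre of its underside
- flux: bystander: clear bottle with a yellow cap, 54 mm across, 120 mm high; origin at the centre of its underside
Things that resemble listed ones, but are neither listed nor needed, are in the scene too. There is more than one size of the module; the job needs the larger.

How it is judged (in metres and radians):
On the way, in this order (a step that is already met when the one before it is completed fails the run):
1. the cover is levered up past 0.3 rad by the pry tool, which touches it, the fingers not touching the cover (value of joint cover above 0.3 rad and contact force between pry_tool and cover above 0.3 N and contact force between the fingers and cover below 0.1 N), for 0.2 s.
2. every old cell stands upright on the floor of the tray (x of cell_a in the frame of tray between -0.09 and 0.09 m and y of cell_a in the frame of tray between -0.055 and 0.055 m and z of each of cell_a, cell_b, cell_c in the frame of tray below 0.015 m and angle between each of cell_a, cell_b, cell_c's own z axis and vertical below 0.2 rad and x of cell_b in the frame of tray between -0.09 and 0.09 m and y of cell_b in the frame of tray between -0.055 and 0.055 m and x of cell_c in the frame of tray between -0.09 and 0.09 m and y of cell_c in the frame of tray between -0.055 and 0.055 m), for 0.2 s.
3. the module is pressed home, level on the bay floor (z of module in the frame of case below 0.0095 m and horizontal distance between module and case below 0.012 m and angle between module's own z axis and vertical below 0.04 rad), for 0.2 s.
4. the cover is shut (value of joint cover below 0.06 rad), for 0.2 s.
At the end, for the whole second after the job is handed in: Cells upright (0.2 rad) on the tray floor within its walls; module on the bay floor (3.5 mm), level (0.04 rad), centred (12 mm); cover below 0.06 rad; pry tool flat, its handle's centre on the mat (within 90 mm along, 55 mm across of the mat's centre); all at rest (all of step 2 and all of step 3 and value of joint cover below 0.06 rad and x of pry_tool in the frame of mat between -0.09 and 0.09 m and y of pry_tool in the frame of mat between -0.055 and 0.055 m and z of pry_tool in the frame of mat below 0.012 m and angle between pry_tool's own z axis and vertical below 0.15 rad and linear speed of each of pry_tool, module, cell_a, cell_b, cell_c below 0.02 m/s); the robot touches nothing.
It fails at once if the meter is shoved more than 30 mm or tipped (distance of meter from where it was at the start of the episode above 0.03 m or angle between meter's own z axis and vertical above 0.4 rad).
It fails at once if the spool is shoved more than 30 mm or tipped (distance of spool from where it was at the start of the episode above 0.03 m or angle between spool's own z axis and vertical above 0.4 rad).
It fails at once if the flux is shoved more than 30 mm or tipped (distance of flux from where it was at the start of the episode above 0.03 m or angle between flux's own z axis and vertical above 0.4 rad).
Of cell_a, cell_b, cell_c only 2 to 3 are there at a start; the rules pass over those that are not, and their reading is None.
At some moment in a run one of module, pry_tool may be knocked a few centimetres aside while the robot is not near it.
It also fails if it takes over 210 s, if anything falls off the work surface, if the arm or the gripper's body presses on something with over 40 N, if the wrist force passes 120 N, or if a joint passes its speed limit or range.

## Working session

There is one attempt and no reset: what is moved stays moved. The work goes in short steps, Python scripts to look and compute and a tool call to move; the robot and the scene stay as the last step left them, time stands still between calls to the robot, and variables do not carry over. Pictures are saved under pics/ and viewed, at most 14 in all, crops included, and the job is handed in when it is done.

Besides the shell and the picture viewer there is one more tool, called after ">>>" by a JSON object that holds its "api" and its "payload", one argument or row to a line. send_rows: Moves the arm, as the interface text tells. Shift numbers are shares of 800 mm and turn numbers shares of 90 degrees, none past 1 either way. Its arguments: {"type":"object","properties":{"deltas":{"type":"array","items":{"type":"array"}},"gripper":{"type":"number"}},"required":["deltas"]}

```bash
ls; mkdir -p pics; cat > h.py <<'E'
import numpy as np, cv2
from plant import ctrl
from scipy.spatial.transform import Rotation as R
def cam(p):
    f=200/np.tan(np.radians(p["vertical_fov"])/2)
    return f,R.from_rotvec(p["rvec"]).as_matrix(),np.array(p["tvec"])
def proj(p,X):
    f,Rm,t=cam(p); c=np.atleast_2d(X)@Rm.T+t
    return np.c_[p["cx"]+f*c[:,0]/c[:,2],p["cy"]+f*c[:,1]/c[:,2]]
def unproj(p,uv,z):
    f,Rm,t=cam(p); uv=np.atleast_2d(uv).astype(float)
    d=np.c_[(uv[:,0]-p["cx"])/f,(uv[:,1]-p["cy"])/f,np.ones(len(uv))]@Rm
    o=-Rm.T@t
    return o+d*((z-o[2])/d[:,2])[:,None]
def save(p,name,crop=None,s=1):
    im=p["color"][:,:,::-1]
    if crop: im=im[crop[1]:crop[3],crop[0]:crop[2]]
    cv2.imwrite("pics/"+name,cv2.resize(im,None,fx=s,fy=s,interpolation=cv2.INTER_CUBIC))
E
python3 - <<'E'
from h import *
for n in("scene","top"):
    p=ctrl.snapshot(n); save(p,n+"0.png",s=1.25)
    f,Rm,t=cam(p); print(n,p.keys(),f,p["cx"],p["cy"],-Rm.T@t, Rm[2])
    for th in "case cover module pry_tool mat tray cell_a meter spool flux".split():
        for d in ctrl.cut_out(p,th):
            uv=np.array(d["xy"])*[640,400]; print(th,round(d["conf"],2),uv.round(),unproj(p,uv,0.0).round(3)[0],d["pixels"].sum())
print(ctrl.get_obs())
E
```

```text
pics
scene dict_keys(['color', 'vertical_fov', 'cx', 'cy', 'rvec', 'tvec', 'shot']) 426.0952720628554 325.0187473929156 197.3624651504165 [1.3319868  0.44017676 0.72907185] [-0.6993674 -0.4079189 -0.5869305]
case 0.62 [345. 214.] [0.504 0.022 0.   ] 4025
case 0.37 [454. 230.] [0.416 0.3   0.   ] 2013
case 0.26 [458. 235.] [ 0.433  0.317 -0.   ] 426
cover 0.86 [343. 204.] [ 0.464 -0.006  0.   ] 2496
cover 0.19 [226. 198.] [ 0.613 -0.312  0.   ] 1334
module 0.84 [422. 279.] [0.628 0.288 0.   ] 2093
module 0.59 [415. 335.] [0.78  0.329 0.   ] 1651
pry_tool 0.95 [459. 233.] [0.423 0.315 0.   ] 507
pry_tool 0.27 [236. 237.] [ 0.731 -0.175  0.   ] 910
pry_tool 0.17 [452. 229.] [0.414 0.295 0.   ] 2059
mat 0.66 [453. 231.] [0.421 0.3   0.   ] 1885
tray 0.97 [269. 167.] [ 0.408 -0.307  0.   ] 1748
tray 0.73 [344. 203.] [ 0.462 -0.006  0.   ] 2538
meter 0.89 [226. 197.] [ 0.608 -0.315  0.   ] 1273
spool 0.56 [337. 278.] [0.724 0.118 0.   ] 797
flux 0.95 [232. 235.] [ 0.729 -0.191  0.   ] 872
top dict_keys(['color', 'vertical_fov', 'cx', 'cy', 'rvec', 'tvec', 'shot']) 379.6845617892606 319.224
[... 847 characters left out ...]
[ 0.783 -0.14   0.   ] 502
{'clock': 1.1, 'joint_pos': array([-5.00715463e+01,  2.05458754e+01,  6.79692598e-01, -1.11064844e-03,
       -7.01361018e+01, -1.65063361e+01]), 'qvel': array([-0.01478773,  0.0034283 ,  0.0186411 ,  0.11564453, -0.01126457,
       -0.06521134]), 'tau': array([ 7.85312404e-04, -5.82401347e+01,  2.93307585e+01,  7.00250387e+00,
        1.23622952e-02, -2.98082830e-05]), 'tool_pos': array([ 0.26827279, -0.61935096,  0.29214598]), 'orientation': array([ 1.79997513e+02,  3.52418388e-04, -1.56578260e+02]), 'force': array([0.08483134, 0.65118345, 0.46466345]), 'moment': array([-0.01746086,  0.06149048,  0.02144801]), 'gripper_force': 0.0, 'opening': 0.08731552335594081}
```

View pics/top0.png

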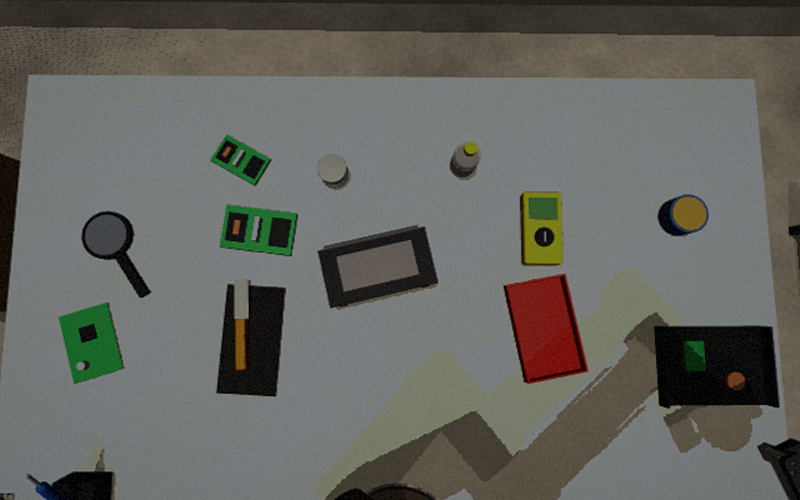

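View pics/scene0.png

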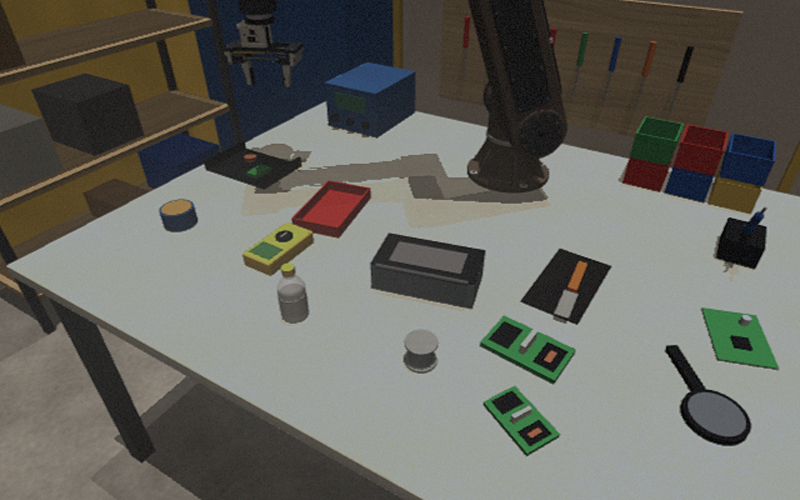

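The pry tool is at (240,325) in the 1.25x top view, with its blade toward +x. The magnifier at (120,250) resembles it. The large module is at (258,230); the small one at (240,160) and the PCB at (92,343) are look-alikes. The red tray is at (545,328), with a black tray at (716,366). The case is at (378,268). Next I'll fit poses.

```bash
cat >> h.py <<'E'
from scipy.optimize import minimize
def box(x0,x1,y0,y1,z0,z1): return np.array([[x,y,z] for x in(x0,x1) for y in(y0,y1) for z in(z0,z1)])/1000
def cb(lx,ly,z0,z1,cx=0,cy=0): return box(cx-lx/2,cx+lx/2,cy-ly/2,cy+ly/2,z0,z1)
SH=dict(case=[cb(112,216,0,62),box(-59,56,-108,108,62,67)],module=[cb(90,148,0,12),cb(50,10,12,32)],
 pry_tool=[cb(100,20,0,24),box(50,130,-14,14,10.5,13.5)],mat=[cb(220,120,0,3)],tray=[cb(200,124,0,30)],
 cell_a=[cb(84,40,0,26),cb(40,10,26,46)],meter=[cb(150,80,0,34)])
def rend(p,boxes,q,z):
    x,y,a=q; im=np.zeros((800,1280),np.uint8); Rz=R.from_euler("z",a).as_matrix()
    for b in boxes:
        uv=proj(p,b@Rz.T+[x,y,z])
        cv2.fillConvexPoly(im,cv2.convexHull(np.round((uv*2+.5)*16).astype(np.int32)),255,shift=4)
    return cv2.resize(im,(640,400),interpolation=cv2.INTER_AREA)/255.
def fit(views,name,q0,z=0.,ign=None):
    """views: list of (picture, mask)"""
    def cost(q):
        c=0
        for p,m in views:
            r=rend(p,SH[name],q,z); c+=np.abs(r-m).sum()/max(m.sum(),1)
        return c
    best=None
    for da in (0,.15,-.15):
        s=np.array([q0+np.array(d) for d in([0,0,da],[.02,0,da],[0,.02,da],[0,0,da+.2])])
        o=minimize(cost,s[0],method="Nelder-Mead",options=dict(initial_simplex=s,xatol=2e-4,fatol=1e-5))
        if best is None or o.fun<best.fun: best=o
    return best.x,best.fun/len(views)
def near(p,name,xy,z=0.,tol=40):
    uv=proj(p,[[xy[0],xy[1],z]])[0]; c=[d for d in ctrl.cut_out(p,name) if np.hypot(*(np.array(d["xy"])*[640,400]-uv))<tol]
    return c[0]["pixels"] if c else None
E
python3 - <<'E'
from h import *
S=ctrl.snapshot("scene");T=ctrl.snapshot("top")
for n,q,z in (("case",(.56,.035,.2),0),("module",(.625,.295,0),0),("pry_tool",(.40,.32,0),.003),("mat",(.41,.28,0),0),("tray",(.42,-.31,.1),0),("meter",(.64,-.31,0),0)):
    vs=[(p,m) for p in(S,T) if (m:=near(p,n,q[:2])) is not None]
    for v in [[v] for v in vs]+[vs]:
        x,c=fit(v,n,q,z); print(n,x.round(4),round(c,3))
E
```

```text
case [0.5498 0.0374 0.2224] 0.022
case [0.5521 0.0359 0.2266] 0.046
case [0.5513 0.0367 0.23  ] 0.039
module [ 0.6279  0.2885 -0.1479] 0.075
module [ 0.6312  0.2867 -0.1324] 0.04
module [ 0.6309  0.2871 -0.134 ] 0.064
pry_tool [0.3982 0.3123 0.0414] 0.082
pry_tool [0.3985 0.3099 0.0373] 0.135
pry_tool [0.3963 0.3119 0.0433] 0.124
mat [ 0.4039  0.296  -0.0665] 0.359
mat [ 0.4043  0.2959 -0.0667] 0.219
mat [ 0.4039  0.296  -0.0665] 0.29
tray [ 0.4256 -0.3041  0.206 ] 0.061
tray [ 0.4288 -0.3047  0.1903] 0.021
tray [ 0.4282 -0.3044  0.1897] 0.045
meter [ 0.6295 -0.3025  0.0118] 0.105
meter [ 0.6322 -0.3018 -0.0411] 0.123
meter [ 0.6296 -0.3026  0.0095] 0.116
```

```bash
cat >> h.py <<'E'
def frame(o,v): # case-frame (mm) -> world
    x,y,a=o; v=np.array(v)/1000; return np.array([x+np.cos(a)*v[0]-np.sin(a)*v[1],y+np.sin(a)*v[0]+np.cos(a)*v[1]])
CASE=(.551,.0367,.227); MAT=(.404,.296,-.0666); TRAY=(.428,-.3044,.191)
def plan(wps,start=None,dmax=.2,amax=34):
    if start is None:
        o=ctrl.get_obs(); start=[*o["tool_pos"],o["orientation"][2]]
    c=np.array(start,float)
    for w in wps:
        w=np.array(w,float); d=w-c; d[3]=(d[3]+180)%360-180
        n=max(1,int(np.ceil(max(np.linalg.norm(d[:3])/dmax,abs(d[3])/amax)))); c0=c.copy()
        for k in range(n):
            t=c0+d*(k+1)/n; e=t-c; a=np.radians(c[3])
            tx=np.array([np.cos(a),np.sin(a)]); ty=np.array([np.sin(a),-np.cos(a)])
            s=np.round([e[:2]@tx/.8,e[:2]@ty/.8,-e[2]/.8],3); r=round(-e[3]/90,3)
            print([s.tolist(),r],end=" ")
            c[:2]+=.8*(s[0]*tx+s[1]*ty); c[2]-=.8*s[2]; c[3]-=90*r
        print("->",c.round(4).tolist())
E
python3 - <<'E'
from h import *
T=ctrl.snapshot("top"); PT=(.397,.3115,.042)
r=rend(T,SH["pry_tool"],PT,.003)
for q,n,z in((PT,"pry_tool",.003),(CASE,"case",0),(MAT,"mat",0),((.6309,.2871,-.134),"module",0)):
    m=(rend(T,SH[n],q,z)>.5).astype(np.uint8); e=m-cv2.erode(m,np.ones((3,3),np.uint8)); T["color"][e>0]=[255,0,255]
save(T,"fit.png",(160,140,370,330),3.5)
g=frame(PT,(42,0)); print(g)
plan([(.45,-.3,.3,-165),(.5,-.1,.28,-175),(*g,.16,-177.6),(*g,.073,-177.6)])
E
```

```text
[0.43896296 0.31326348]
[[-0.184, 0.138, -0.005], np.float64(0.047)] [[-0.172, 0.151, -0.005], np.float64(0.047)] -> [0.4497, -0.3002, 0.3002, -165.0403]
[[-0.063, 0.113, 0.013], np.float64(0.055)] [[-0.052, 0.118, 0.012], np.float64(0.056)] -> [0.4996, -0.0997, 0.2802, -175.0303]
[[0.01, 0.174, 0.05], np.float64(0.01)] [[0.013, 0.173, 0.05], np.float64(0.009)] [[0.016, 0.173, 0.05], np.float64(0.01)] -> [0.4388, 0.313, 0.1602, -177.6403]
[[-0.0, 0.0, 0.109], np.float64(-0.0)] -> [0.4388, 0.313, 0.073, -177.6403]
```

View pics/fit.png

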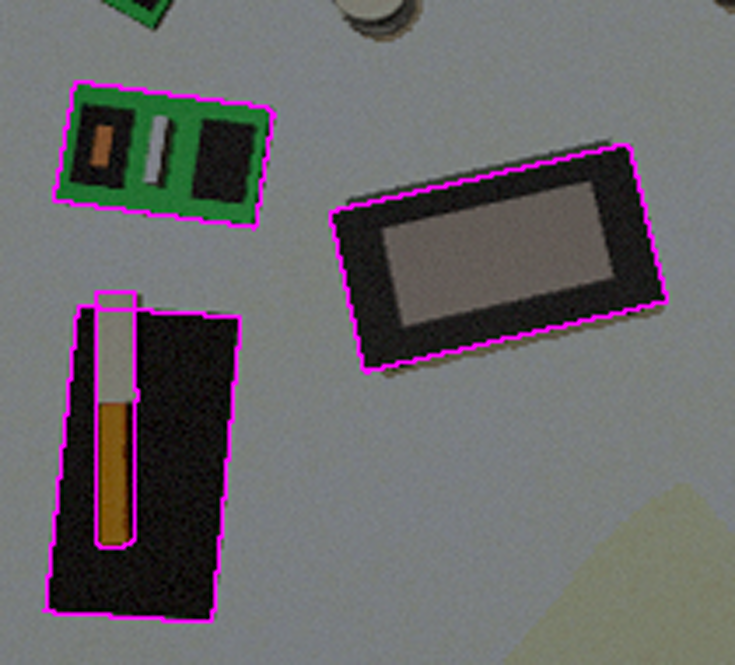

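The fits match the picture: large module at (162,155), pry tool at (115,430) on its mat, case at (498,258). I'm moving to the pry tool.

>>> {"api": "send_rows", "payload": {
  "deltas": [
    [[-0.184,0.138,-0.005],0.047],
    [[-0.184,0.138,-0.005],0.047],
    [[-0.184,0.138,-0.005],0.047],
    [[-0.184,0.138,-0.005],0.047],
    [[-0.184,0.138,-0.005],0.047]
  ]
}}

```text
clock: 2.27
tool_pos: [0.3609, -0.4563, 0.2967]
orientation: [-180.0, 0.1, -160.7]
force: [-0.5, 0.3, -0.8]
opening: 0.0876
gripper_force: 0.0
```

>>> {"api": "send_rows", "payload": {
  "deltas": [
    [[-0.172,0.151,-0.005],0.047],
    [[-0.172,0.151,-0.005],0.047],
    [[-0.172,0.151,-0.005],0.047],
    [[-0.172,0.151,-0.005],0.047],
    [[-0.172,0.151,-0.005],0.047]
  ]
}}

```text
clock: 2.68
tool_pos: [0.4514, -0.2969, 0.3007]
orientation: [-180.0, 0.1, -164.9]
force: [0.4, -0.8, 0.9]
opening: 0.0879
gripper_force: 0.0
```

>>> {"api": "send_rows", "payload": {
  "deltas": [
    [[-0.063,0.113,0.013],0.055],
    [[-0.063,0.113,0.013],0.055],
    [[-0.063,0.113,0.013],0.055],
    [[-0.063,0.113,0.013],0.055],
    [[-0.063,0.113,0.013],0.055]
  ]
}}

```text
clock: 3.1
tool_pos: [0.4754, -0.1988, 0.29]
orientation: [-180.0, 0.0, -169.8]
force: [-0.5, -0.8, -0.1]
opening: 0.0876
gripper_force: 0.0
```

>>> {"api": "send_rows", "payload": {
  "deltas": [
    [[-0.052,0.118,0.012],0.056],
    [[-0.052,0.118,0.012],0.056],
    [[-0.052,0.118,0.012],0.056],
    [[-0.052,0.118,0.012],0.056],
    [[-0.052,0.118,0.012],0.056]
  ]
}}

```text
clock: 3.52
tool_pos: [0.4998, -0.0997, 0.2802]
orientation: [-180.0, -0.0, -175.0]
force: [-0.1, 0.8, 0.3]
opening: 0.0876
gripper_force: 0.0
```

```bash
python3 - <<'E'
from h import *
g=frame((.397,.3115,.042),(42,0)); o=ctrl.get_obs(); print(o["clock"],o["tool_pos"],o["orientation"],o["joint_pos"].round())
plan([(*g,.15,-177.6),(*g,.073,-177.6)])
E
```

```text
3.5167 [ 0.49981128 -0.09967368  0.28017942] [-1.79988705e+02 -1.03210644e-02 -1.74959570e+02] [ 11.   5. -21.   0. -64. -96.]
[[0.01, 0.174, 0.054], np.float64(0.01)] [[0.013, 0.173, 0.054], np.float64(0.01)] [[0.016, 0.173, 0.055], np.float64(0.009)] -> [0.4386, 0.313, 0.1498, -177.5696]
[[-0.0, 0.0, 0.096], np.float64(0.0)] -> [0.4386, 0.313, 0.073, -177.5696]
```

>>> {"api": "send_rows", "payload": {
  "deltas": [
    [[0.01,0.174,0.054],0.01],
    [[0.01,0.174,0.054],0.01],
    [[0.01,0.174,0.054],0.01],
    [[0.01,0.174,0.054],0.01],
    [[0.01,0.174,0.054],0.01]
  ]
}}

```text
clock: 3.93
tool_pos: [0.4789, 0.0395, 0.2359]
orientation: [-180.0, -0.1, -175.9]
force: [0.8, -0.0, -0.1]
opening: 0.0879
gripper_force: 0.0
```

>>> {"api": "send_rows", "payload": {
  "deltas": [
    [[0.013,0.173,0.054],0.01],
    [[0.013,0.173,0.054],0.01],
    [[0.013,0.173,0.054],0.01],
    [[0.013,0.173,0.054],0.01],
    [[0.013,0.173,0.054],0.01]
  ]
}}

```text
clock: 4.35
tool_pos: [0.4596, 0.177, 0.1928]
orientation: [-180.0, -0.0, -176.8]
force: [-0.3, -0.0, 1.2]
opening: 0.0875
gripper_force: 0.0
```

>>> {"api": "send_rows", "payload": {
  "deltas": [
    [[0.016,0.173,0.055],0.009],
    [[0.016,0.173,0.055],0.009],
    [[0.016,0.173,0.055],0.009],
    [[0.016,0.173,0.055],0.009],
    [[0.016,0.173,0.055],0.009]
  ]
}}

```text
clock: 4.77
tool_pos: [0.4397, 0.315, 0.1486]
orientation: [-179.9, -0.0, -177.6]
force: [0.2, 0.9, -0.4]
opening: 0.0878
gripper_force: 0.0
```

```bash
python3 - <<'E'
from h import *
S=ctrl.snapshot("scene");T=ctrl.snapshot("top")
vs=[(p,m) for p in(S,T) if (m:=near(p,"pry_tool",(.41,.312))) is not None]
for v in vs: x,c=fit([v],"pry_tool",(.397,.3115,.042),.003); print(x.round(4),round(c,3))
save(S,"pregrasp.png",(380,150,580,300),3.5)
g=frame((.397,.3115,.042),(42,0))
plan([(*g,.073,-177.6)])
E
```

```text
[0.3964 0.3116 0.0572] 0.085
[0.3981 0.3113 0.0314] 1.324
[[0.001, 0.002, 0.096], np.float64(-0.001)] -> [0.4389, 0.3132, 0.0733, -177.6324]
```

View pics/pregrasp.png

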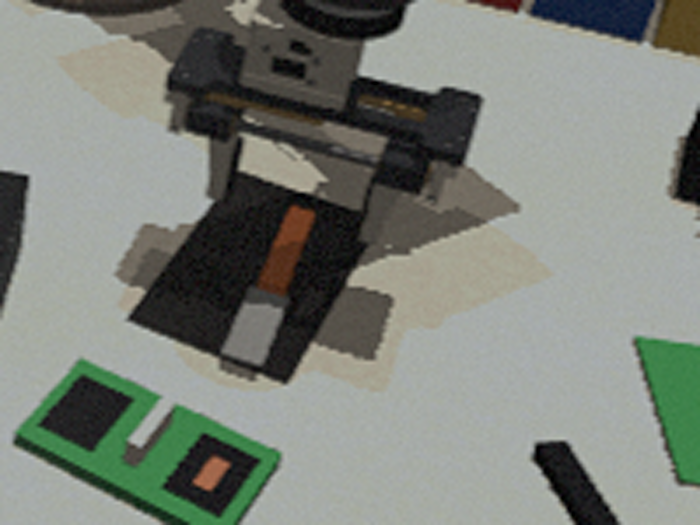

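The gripper straddles the orange handle (285,250), and the tool hasn't moved. I'm descending to grip it.

>>> {"api": "send_rows", "payload": {
  "deltas": [
    [[0.0,0.001,0.032],0],
    [[0.0,0.001,0.064],0],
    [[0.0,0.001,0.085],0],
    [[0.0,0.001,0.096],0],
    [[0.0,0.001,0.096],0]
  ]
}}

```text
clock: 5.38
tool_pos: [0.4389, 0.312, 0.0718]
orientation: [-179.9, -0.1, -177.7]
force: [0.0, -0.6, 0.2]
opening: 0.0878
gripper_force: 0.0
```

>>> {"api": "send_rows", "payload": {
  "deltas": [
    [[0,0,0],0],
    [[0,0,0],0],
    [[0,0,0],0],
    [[0,0,0],0],
    [[0,0,0],0]
  ],
  "gripper": 0
}}

```text
clock: 5.8
tool_pos: [0.4391, 0.3142, 0.0738]
orientation: [179.9, 0.0, -177.6]
force: [0.4, 0.3, 1.4]
opening: 0.0596
gripper_force: 0.0
```

>>> {"api": "send_rows", "payload": {
  "deltas": [
    [[0,0,0],0],
    [[0,0,0],0],
    [[0,0,0],0],
    [[0,0,0],0],
    [[0,0,0],0]
  ]
}}

```text
clock: 6.22
tool_pos: [0.4389, 0.3139, 0.0729]
orientation: [-180.0, -0.0, -177.6]
force: [-0.5, -0.6, 0.9]
opening: 0.0266
gripper_force: 3.1
```

```bash
python3 - <<'E'
from h import *
o=ctrl.get_obs(); print(o["tool_pos"],o["orientation"],o["opening"],o["gripper_force"])
# TCP z - tip z: tip at .015 now
d=o["tool_pos"][2]-.015; z=.056+d
f=lambda x:(*frame(CASE,(x,0)),z,-180+np.degrees(.227))
g=o["tool_pos"]
plan([(g[0],g[1],.22,-177.6),(.455,.14,.22,-172),(*f(-170)[:2],.2,-167),f(-154)])
print("tip offset",d,"tip x at -154:",-154+88)
E
```

```text
[0.43887364 0.31390322 0.07292102] [-1.79994256e+02 -4.96452095e-03 -1.77633541e+02] 0.026559754666539023 3.1275977566838264
[[0.0, 0.0, -0.184], np.float64(-0.0)] -> [0.4389, 0.3139, 0.2201, -177.6335]
[[-0.011, -0.218, 0.0], np.float64(-0.063)] -> [0.4549, 0.14, 0.2201, -171.9635]
[[0.111, -0.163, 0.025], np.float64(-0.055)] -> [0.3852, -0.0015, 0.2001, -167.0135]
[[-0.02, -0.0, 0.108], np.float64(-0.0)] -> [0.4008, 0.0021, 0.1137, -167.0135]
tip offset 0.05792101521634872 tip x at -154: -66
```

>>> {"api": "send_rows", "payload": {
  "deltas": [
    [[0,0,0],0],
    [[0,0,0],0],
    [[0,0,0],0],
    [[0,0,0],0],
    [[0,0,0],0]
  ]
}}

```text
clock: 6.63
tool_pos: [0.4389, 0.3139, 0.0729]
orientation: [-180.0, -0.0, -177.6]
force: [-0.0, 0.2, -0.2]
opening: 0.0198
gripper_force: 30.1
```

>>> {"api": "send_rows", "payload": {
  "deltas": [
    [[0,0,-0.03],0],
    [[0,0,-0.07],0],
    [[0,0,-0.11],0],
    [[0,0,-0.15],0],
    [[0,0,-0.184],0]
  ]
}}

```text
clock: 7.05
tool_pos: [0.439, 0.3138, 0.2223]
orientation: [180.0, 0.0, -177.6]
force: [1.1, 0.7, -1.8]
opening: 0.0196
gripper_force: 30.1
```

>>> {"api": "send_rows", "payload": {
  "deltas": [
    [[-0.003,-0.05,0],-0.015],
    [[-0.006,-0.1,0],-0.03],
    [[-0.009,-0.15,0],-0.045],
    [[-0.011,-0.2,0],-0.063],
    [[-0.011,-0.218,0],-0.063]
  ]
}}

```text
clock: 7.47
tool_pos: [0.4538, 0.1361, 0.22]
orientation: [-180.0, -0.1, -172.0]
force: [-0.3, 0.5, -1.4]
opening: 0.0197
gripper_force: 30.1
```

```bash
python3 - <<'E'
from h import *
o=ctrl.get_obs(); print(o["tool_pos"],o["orientation"],o["opening"],o["gripper_force"])
z=.056+.0579
f=lambda x,z:(*frame(CASE,(x,0)),z,-180+np.degrees(.227))
plan([f(-156,.18),f(-156,z)],(.4549,.14,.2201,-171.96))
E
```

```text
[0.45384145 0.13609905 0.21998479] [-1.79975169e+02 -6.67074124e-02 -1.71959279e+02] 0.01974058471694805 30.101218689233065
[[0.093, -0.162, 0.05], np.float64(-0.055)] -> [0.3994, 0.0013, 0.1801, -167.01]
[[0.0, 0.0, 0.083], np.float64(-0.0)] -> [0.3994, 0.0013, 0.1137, -167.01]
```

>>> {"api": "send_rows", "payload": {
  "deltas": [
    [[0.025,-0.04,0.01],-0.014],
    [[0.05,-0.08,0.025],-0.028],
    [[0.075,-0.12,0.04],-0.042],
    [[0.093,-0.162,0.05],-0.055],
    [[0.093,-0.162,0.05],-0.055]
  ]
}}

```text
clock: 7.88
tool_pos: [0.3949, -0.0034, 0.1782]
orientation: [-180.0, -0.3, -167.1]
force: [-1.4, -0.4, -0.9]
opening: 0.0201
gripper_force: 30.1
```

>>> {"api": "send_rows", "payload": {
  "deltas": [
    [[0,0,0.02],0],
    [[0,0,0.04],0],
    [[0,0,0.06],0],
    [[0,0,0.083],0],
    [[0,0,0.083],0]
  ]
}}

```text
clock: 8.3
tool_pos: [0.3977, 0.0005, 0.1114]
orientation: [-180.0, -0.3, -167.1]
force: [-0.9, 0.2, -1.6]
opening: 0.0199
gripper_force: 30.1
```

```bash
python3 - <<'E'
from h import *
o=ctrl.get_obs(); print(o["tool_pos"],o["orientation"],o["opening"],o["force"])
S=ctrl.snapshot("scene");T=ctrl.snapshot("top")
# expected tip, blade base
tx=np.r_[frame(CASE,(-156+88,0)),.056]; bx=np.r_[frame(CASE,(-156+8,0)),.056]; nt=np.r_[frame(CASE,(-56,0)),.056]
for p,n in((S,"ins_s"),(T,"ins_t")):
    uv=proj(p,[tx,bx,nt]); print(uv.round(1))
    for u in uv: cv2.circle(p["color"],tuple(int(v) for v in u.round()),0,(255,0,255),-1)
    c=uv.mean(0).astype(int); save(p,n+".png",(c[0]-70,c[1]-50,c[0]+70,c[1]+50),4)
im=np.hstack([cv2.imread("pics/ins_s.png"),cv2.imread("pics/ins_t.png")]); im=cv2.resize(im,(800,286)); cv2.imwrite("pics/ins.png",im)
E
```

```text
[0.39766609 0.00048644 0.11137955] [-179.95952376   -0.26240424 -167.07942811] 0.019854722247821352 [-0.90522995  0.15719022 -1.55664952]
[[349.  194.3]
 [356.1 178.8]
 [347.8 196.8]]
[[307.9 239.5]
 [315.3 271.7]
 [306.8 234.7]]
```

View pics/ins.png

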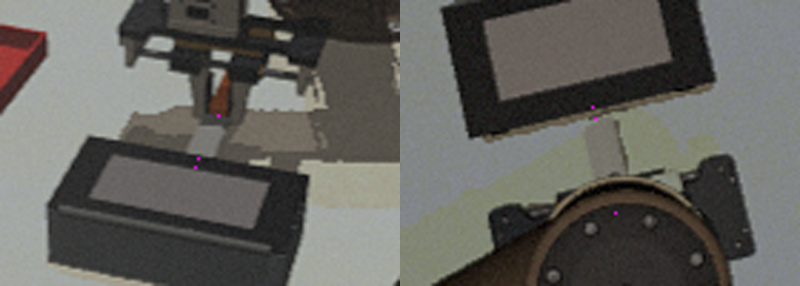

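>>> {"api": "send_rows", "payload": {
  "deltas": [
    [[-0.005,0,0],0],
    [[-0.01,0,0],0],
    [[-0.015,0,0],0],
    [[-0.02,0,0],0],
    [[-0.025,0,0],0]
  ]
}}

```text
clock: 8.82
tool_pos: [0.4196, 0.006, 0.1142]
orientation: [180.0, 0.1, -167.0]
force: [-0.2, 0.2, -1.8]
opening: 0.0193
gripper_force: 30.1
```

>>> {"api": "send_rows", "payload": {
  "deltas": [
    [[-0.005,0,0],0],
    [[-0.01,0,0],0],
    [[-0.015,0,0],0],
    [[-0.02,0,0],0],
    [[-0.025,0,0],0]
  ]
}}

```text
clock: 9.23
tool_pos: [0.4387, 0.0103, 0.1137]
orientation: [-180.0, -0.0, -167.0]
force: [-0.4, -0.2, -1.0]
opening: 0.0199
gripper_force: 30.1
```

```bash
python3 - <<'E'
from h import *
o=ctrl.get_obs(); print(o["tool_pos"],o["orientation"],o["opening"],o["force"],o["joint_pos"].round())
E
```

```text
[0.43869412 0.01032585 0.11370794] [-1.79997653e+02 -8.32338657e-03 -1.67018589e+02] 0.019939139048832807 [-0.42443775 -0.1548197  -1.03971459] [  27.   10.  -41.    0.  -38. -104.]
```

>>> {"api": "send_rows", "payload": {
  "deltas": [
    [[0,0,-0.005],0],
    [[0,0,-0.01],0],
    [[0,0,-0.015],0],
    [[0,0,-0.02],0],
    [[0,0,-0.025],0]
  ]
}}

```text
clock: 9.65
tool_pos: [0.4381, 0.0102, 0.1342]
orientation: [180.0, -0.0, -167.0]
force: [-0.2, 0.8, -2.8]
opening: 0.0196
gripper_force: 30.2
```

>>> {"api": "send_rows", "payload": {
  "deltas": [
    [[0,0,-0.005],0],
    [[0,0,-0.01],0],
    [[0,0,-0.015],0],
    [[0,0,-0.02],0],
    [[0,0,-0.025],0]
  ]
}}

```text
clock: 10.07
tool_pos: [0.4382, 0.0102, 0.1541]
orientation: [180.0, -0.0, -167.0]
force: [1.0, 0.3, -4.0]
opening: 0.0198
gripper_force: 30.2
```

```bash
python3 - <<'E'
from h import *
o=ctrl.get_obs(); print(o["tool_pos"],o["orientation"],o["opening"],o["force"],o["moment"])
S=ctrl.snapshot("scene");T=ctrl.snapshot("top")
save(S,"a.png",(240,100,460,260),2);save(T,"b.png",(210,150,400,310),2)
a,b=cv2.imread("pics/a.png"),cv2.imread("pics/b.png"); cv2.imwrite("pics/lift.png",np.hstack([a,b])[:,:800])
E
```

```text
[0.43815501 0.01021005 0.15414781] [ 1.79999389e+02 -1.04042527e-02 -1.67019745e+02] 0.01975528163376602 [ 0.96319649  0.29832968 -4.00084811] [-0.06861296  0.12488406  0.03416879]
```

View pics/lift.png

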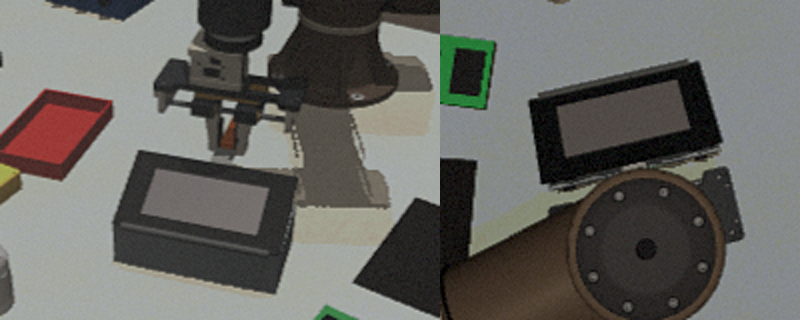

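```bash
python3 - <<'E'
from h import *
w=[]
for th in (.7,1.0,1.3,1.5,1.65):
    d=91-(th-.4)*13; x=56-d*np.cos(th); z=62+d*np.sin(th)-1.5*np.cos(th)
    w.append((*frame(CASE,(x-88,0)),(z+57.9)/1000,-167))
plan(w,(.4382,.0102,.1541,-167.02))
E
```

```text
[[-0.022, 0.001, -0.026], np.float64(-0.0)] -> [0.4552, 0.0149, 0.1749, -167.02]
[[-0.027, -0.0, -0.018], np.float64(-0.0)] -> [0.4762, 0.0198, 0.1893, -167.02]
[[-0.029, -0.0, -0.008], np.float64(-0.0)] -> [0.4988, 0.025, 0.1957, -167.02]
[[-0.02, -0.0, -0.001], np.float64(-0.0)] -> [0.5144, 0.0286, 0.1965, -167.02]
[[-0.014, -0.0, 0.002], np.float64(-0.0)] -> [0.5253, 0.0311, 0.1949, -167.02]
```

>>> {"api": "send_rows", "payload": {
  "deltas": [
    [[-0.003,0,-0.006],0],
    [[-0.007,0,-0.011],0],
    [[-0.012,0,-0.017],0],
    [[-0.017,0,-0.022],0],
    [[-0.022,0,-0.026],0]
  ]
}}

```text
clock: 10.58
tool_pos: [0.456, 0.0143, 0.1751]
orientation: [-180.0, 0.0, -167.0]
force: [-2.6, -0.8, -2.3]
opening: 0.02
gripper_force: 30.2
```

>>> {"api": "send_rows", "payload": {
  "deltas": [
    [[-0.005,0,-0.004],0],
    [[-0.01,0,-0.008],0],
    [[-0.016,0,-0.012],0],
    [[-0.021,0,-0.015],0],
    [[-0.027,0,-0.018],0]
  ]
}}

```text
clock: 11.0
tool_pos: [0.477, 0.0192, 0.1892]
orientation: [180.0, 0.0, -167.0]
force: [-2.5, -1.0, -0.8]
opening: 0.0197
gripper_force: 30.2
```

>>> {"api": "send_rows", "payload": {
  "deltas": [
    [[-0.006,0,-0.002],0],
    [[-0.012,0,-0.004],0],
    [[-0.018,0,-0.006],0],
    [[-0.024,0,-0.007],0],
    [[-0.029,0,-0.008],0]
  ]
}}

```text
clock: 11.42
tool_pos: [0.4998, 0.0245, 0.1955]
orientation: [-180.0, 0.0, -167.0]
force: [-1.3, -1.0, -1.4]
opening: 0.0198
gripper_force: 30.1
```

```bash
python3 - <<'E'
from h import *
o=ctrl.get_obs(); print(o["tool_pos"],o["orientation"],o["opening"],o["force"],o["moment"])
S=ctrl.snapshot("scene");T=ctrl.snapshot("top")
save(S,"a.png",(240,80,460,240),2);save(T,"b.png",(210,150,400,310),2)
a,b=cv2.imread("pics/a.png"),cv2.imread("pics/b.png"); cv2.imwrite("pics/lift2.png",np.hstack([a,b])[:,:800])
E
```

```text
[0.49981928 0.02447795 0.19549385] [-1.79998304e+02  1.95493969e-02 -1.67011631e+02] 0.019773731980042026 [-1.34784892 -1.04007719 -1.37388251] [-0.11409997  0.52782518 -0.00998084]
```

View pics/lift2.png

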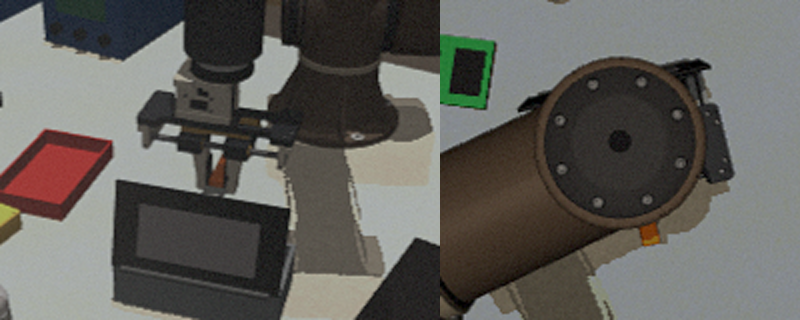

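The cover is about 1.2 rad open and rides on the blade, so I'm continuing.

>>> {"api": "send_rows", "payload": {
  "deltas": [
    [[-0.004,0,0],0],
    [[-0.008,0,0],0],
    [[-0.012,0,-0.001],0],
    [[-0.016,0,-0.001],0],
    [[-0.02,0,-0.001],0]
  ]
}}

```text
clock: 11.93
tool_pos: [0.5151, 0.028, 0.1962]
orientation: [-180.0, 0.0, -167.0]
force: [-1.3, -0.1, 0.0]
opening: 0.0195
gripper_force: 30.1
```

>>> {"api": "send_rows", "payload": {
  "deltas": [
    [[-0.003,0,0],0],
    [[-0.006,0,0.001],0],
    [[-0.009,0,0.001],0],
    [[-0.012,0,0.002],0],
    [[-0.014,0,0.002],0]
  ]
}}

```text
clock: 12.35
tool_pos: [0.5259, 0.0304, 0.1945]
orientation: [-180.0, 0.0, -167.0]
force: [-0.5, -0.4, -0.8]
opening: 0.0197
gripper_force: 30.1
```

```bash
cat >> h.py <<'E'
def covfit(p,m):
    best=[]
    for th in np.arange(1.0,1.75,.02):
        b=box(-115,0,-108,108,0,5)@R.from_euler("y",th).as_matrix().T+[.056,0,.062]
        x,y,a=CASE; X=b@R.from_euler("z",a).as_matrix().T+[x,y,0]
        im=np.zeros((400,640),np.uint8); cv2.fillConvexPoly(im,cv2.convexHull(proj(p,X).round().astype(np.int32)),1)
        best.append((np.abs(im-m.astype(float)).sum()/m.sum(),th))
    return min(best)
E
python3 - <<'E'
from h import *
o=ctrl.get_obs(); print(o["tool_pos"],o["opening"],o["force"],o["moment"])
S=ctrl.snapshot("scene")
for d in ctrl.cut_out(S,"cover")[:2]: print(d["conf"],d["xy"],covfit(S,d["pixels"]))
E
```

```text
[0.52590383 0.03044874 0.19445367] 0.0196696251193075 [-0.48729185 -0.44344576 -0.81334698] [-0.06369442  0.34828428  0.01161043]
0.7 [0.5262, 0.5042] (np.float64(0.043740573152337855), np.float64(1.6800000000000006))
```

```bash
python3 - <<'E'
from h import *
plan([(*frame(CASE,(-120,0)),.195,-167),(.442,.307,.195,-178.5),(.442,.307,.076,-178.5)],(.5253,.0311,.1949,-167.02))
E
```

```text
[[0.117, -0.0, -0.0], np.float64(-0.0)] -> [0.4341, 0.0101, 0.1949, -167.02]
[[-0.046, 0.18, -0.0], np.float64(0.064)] [[-0.029, 0.183, -0.0], np.float64(0.064)] -> [0.4422, 0.3068, 0.1949, -178.54]
[[0.0, 0.0, 0.149], np.float64(-0.0)] -> [0.4422, 0.3068, 0.0757, -178.54]
```

>>> {"api": "send_rows", "payload": {
  "deltas": [
    [[0.02,0,0],0],
    [[0.045,0,0],0],
    [[0.075,0,0],0],
    [[0.1,0,0],0],
    [[0.117,0,0],0]
  ]
}}

```text
clock: 12.87
tool_pos: [0.4328, 0.0088, 0.1945]
orientation: [180.0, 0.0, -167.0]
force: [-0.8, -0.4, -0.7]
opening: 0.0199
gripper_force: 30.1
```

>>> {"api": "send_rows", "payload": {
  "deltas": [
    [[-0.012,0.045,0],0.02],
    [[-0.024,0.09,0],0.04],
    [[-0.036,0.135,0],0.06],
    [[-0.046,0.18,0],0.064],
    [[-0.046,0.18,0],0.064]
  ]
}}

```text
clock: 13.28
tool_pos: [0.4392, 0.1633, 0.1954]
orientation: [179.9, 0.2, -172.6]
force: [0.6, 0.6, -1.2]
opening: 0.0197
gripper_force: 30.1
```

>>> {"api": "send_rows", "payload": {
  "deltas": [
    [[-0.008,0.045,0],0.02],
    [[-0.016,0.09,0],0.04],
    [[-0.024,0.135,0],0.06],
    [[-0.029,0.183,0],0.064],
    [[-0.029,0.183,0],0.064]
  ]
}}

```text
clock: 13.7
tool_pos: [0.4436, 0.3122, 0.1949]
orientation: [179.9, 0.2, -178.4]
force: [0.5, 0.1, -0.1]
opening: 0.0196
gripper_force: 30.1
```

>>> {"api": "send_rows", "payload": {
  "deltas": [
    [[0,0,0.03],0],
    [[0,0,0.065],0],
    [[0,0,0.1],0],
    [[0,0,0.12],0],
    [[0,0,0.132],0]
  ]
}}

```text
clock: 14.12
tool_pos: [0.4419, 0.3054, 0.0868]
orientation: [-179.9, -0.1, -178.5]
force: [-0.3, 0.4, -0.9]
opening: 0.0199
gripper_force: 30.1
```

>>> {"api": "send_rows", "payload": {
  "deltas": [
    [[0,0,0.004],0],
    [[0,0,0.008],0],
    [[0,0,0.012],0],
    [[0,0,0.017],0],
    [[0,0,0.017],0]
  ]
}}

```text
clock: 14.53
tool_pos: [0.4426, 0.3062, 0.0755]
orientation: [180.0, 0.0, -178.5]
force: [0.6, -0.8, -1.2]
opening: 0.019
gripper_force: 30.1
```

>>> {"api": "send_rows", "payload": {
  "deltas": [
    [[0,0,0],0],
    [[0,0,0],0],
    [[0,0,0],0],
    [[0,0,0],0],
    [[0,0,0],0]
  ],
  "gripper": 0.6
}}

```text
clock: 14.95
tool_pos: [0.4426, 0.3062, 0.0756]
orientation: [180.0, 0.0, -178.5]
force: [-1.3, 0.8, -0.4]
opening: 0.0474
gripper_force: 0.0
```

>>> {"api": "send_rows", "payload": {
  "deltas": [
    [[0,0,-0.05],0],
    [[0,0,-0.1],0],
    [[0,0,-0.15],0],
    [[0,0,-0.17],0],
    [[0,0,-0.17],0]
  ],
  "gripper": 0.35
}}

```text
clock: 15.37
tool_pos: [0.4441, 0.3078, 0.2166]
orientation: [179.6, 0.3, -178.5]
force: [0.7, 0.3, -0.2]
opening: 0.0316
gripper_force: 0.0
```

```bash
python3 - <<'E'
from h import *
o=ctrl.get_obs(); print(o["clock"],o["tool_pos"],o["orientation"],o["opening"],o["force"])
plan([(.45,.2,.28,-172),(.45,-.05,.28,-160)])
E
```

```text
15.3667 [0.44409767 0.30775811 0.21661551] [ 179.63529654    0.3420493  -178.49572848] 0.031554473565863835 [ 0.68540003  0.33065785 -0.18679434]
[[-0.004, -0.135, -0.079], np.float64(-0.072)] -> [0.4501, 0.1999, 0.2798, -172.0157]
[[0.022, -0.155, -0.0], np.float64(-0.067)] [[0.038, -0.151, -0.0], np.float64(-0.067)] -> [0.4497, -0.0499, 0.2798, -159.9557]
```

```bash
python3 - <<'E'
from h import *
T=ctrl.snapshot("top");S=ctrl.snapshot("scene")
for p,n in((T,"t"),(S,"s")):
    for d in ctrl.cut_out(p,"cell_a"):
        uv=np.array(d["xy"])*[640,400]; w=unproj(p,uv,.032)[0]; x,y,a=CASE; l=R.from_euler("z",-a).apply(w-[x,y,0]); print(n,round(d["conf"],2),uv.round(1),(l*1000).round(),d["pixels"].sum())
for d in ctrl.cut_out(S,"pry_tool")[:1]: print(fit([(S,d["pixels"])],"pry_tool",(.40,.305,.03),.003))
save(T,"b.png",(230,140,380,290),3);save(S,"a.png",(400,140,520,260),2.5)
a=cv2.imread("pics/b.png");b=cv2.imread("pics/a.png");cv2.imwrite("pics/open.png",np.hstack([a[:300*1+150],cv2.resize(b,(450,450))])[:,:800])
E
```

```text
t 0.96 [320.9 207.7] [  3. -50.  32.] 517
t 0.73 [197.1 236. ] [  4. 269.  32.] 378
t 0.66 [303.9 211.9] [ 2. -5. 32.] 597
t 0.6 [284.7 218.2] [-2. 46. 32.] 529
t 0.17 [294.3 184. ] [78.  3. 32.] 1462
(array([0.40190268, 0.3056136 , 0.02517632]), np.float64(0.14892521560046335))
```

View pics/open.png

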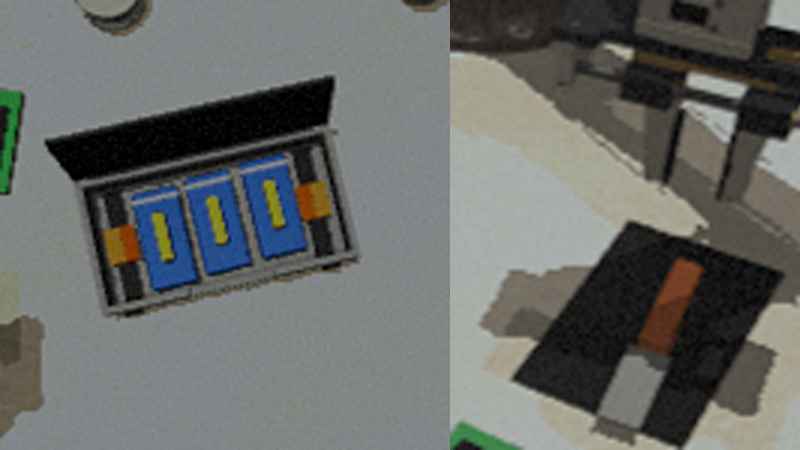

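Three cells stand in the bay, with yellow ribs at about (163,235), (216,220) and (273,205) in this crop. The cover stands open and the pry tool lies flat on its mat. I'm measuring the ribs next.

```bash
cat >> h.py <<'E'
def ribs(p,lo=(18,100,60),hi=(34,255,255),z=.052,roi=None,amin=15):
    hsv=cv2.cvtColor(p["color"],cv2.COLOR_RGB2HSV); m=cv2.inRange(hsv,lo,hi)
    if roi is not None:
        k=np.zeros_like(m); x0,y0,x1,y1=roi; k[y0:y1,x0:x1]=1; m*=k
    n,l,st,c=cv2.connectedComponentsWithStats(m); out=[]
    for i in range(1,n):
        if st[i,4]>=amin:
            r=cv2.minAreaRect(np.argwhere(l==i)[:,::-1].astype(np.float32)); out.append((np.array(r[0]),unproj(p,r[0],z)[0],st[i,4]))
    return out
E
python3 - <<'E'
from h import *
T=ctrl.snapshot("top")
x,y,a=CASE
for uv,w,n in ribs(T,(22,120,60),roi=(260,180,350,245)):
    l=R.from_euler("z",-a).apply(w-[x,y,0])*1000; print(uv.round(1),w.round(4),l.round(1),n)
for yy in(48,0,-48): print(proj(T,[*frame(CASE,(0,yy)),.052]).round(1))
yw=-180+np.degrees(.227); q=frame(CASE,(0,48))
plan([(.45,.2,.22,-172),(*q,.19,yw),(*q,.103,yw)])
E
```

```text
[320.6 207.6] [ 0.5637 -0.01    0.052 ] [  1.8 -48.4  52. ] 55
[302. 213.] [0.5502 0.0363 0.052 ] [-0.9 -0.2 52. ] 54
[283.9 218.3] [0.5371 0.0809 0.052 ] [-3.6 46.2 52. ] 59
[[282.9 217. ]]
[[301.8 212.7]]
[[320.7 208.3]]
[[-0.007, -0.132, -0.012], np.float64(-0.073)] -> [0.4504, 0.2002, 0.2197, -171.9739]
[[-0.091, -0.16, 0.037], np.float64(-0.055)] -> [0.5403, 0.0836, 0.1901, -167.0239]
[[0.0, -0.0, 0.109], np.float64(-0.0)] -> [0.5403, 0.0836, 0.1029, -167.0239]
```

>>> {"api": "send_rows", "payload": {
  "deltas": [
    [[-0.007,-0.132,-0.012],-0.073],
    [[-0.007,-0.132,-0.012],-0.073],
    [[-0.007,-0.132,-0.012],-0.073],
    [[-0.007,-0.132,-0.012],-0.073],
    [[-0.007,-0.132,-0.012],-0.073]
  ]
}}

```text
clock: 16.08
tool_pos: [0.4508, 0.1994, 0.2204]
orientation: [-180.0, -0.0, -172.1]
force: [0.8, -0.0, -0.3]
opening: 0.0308
gripper_force: 0.0
```

>>> {"api": "send_rows", "payload": {
  "deltas": [
    [[-0.03,-0.05,0.01],-0.02],
    [[-0.06,-0.1,0.02],-0.04],
    [[-0.089,-0.158,0.037],-0.055],
    [[-0.089,-0.158,0.037],-0.055],
    [[-0.089,-0.158,0.037],-0.055]
  ]
}}

```text
clock: 16.5
tool_pos: [0.5403, 0.0832, 0.1887]
orientation: [-179.9, -0.2, -167.2]
force: [-0.6, 1.2, 0.2]
opening: 0.0306
gripper_force: 0.0
```

>>> {"api": "send_rows", "payload": {
  "deltas": [
    [[0,0.001,0.03],0],
    [[0,0.001,0.06],0],
    [[0,0.001,0.085],0],
    [[0,0.001,0.109],0],
    [[0,0.001,0.109],0]
  ]
}}

```text
clock: 16.92
tool_pos: [0.5367, 0.0863, 0.1]
orientation: [-179.9, -0.4, -167.0]
force: [-0.9, -1.3, -0.4]
opening: 0.0309
gripper_force: 0.0
```

>>> {"api": "send_rows", "payload": {
  "deltas": [
    [[0,0,0],0],
    [[0,0,0],0],
    [[0,0,0],0],
    [[0,0,0],0],
    [[0,0,0],0]
  ],
  "gripper": 0
}}

```text
clock: 17.33
tool_pos: [0.5394, 0.0868, 0.1054]
orientation: [180.0, 0.1, -167.0]
force: [-1.3, 0.9, 3.7]
opening: 0.0098
gripper_force: 30.0
```

```bash
python3 - <<'E'
from h import *
o=ctrl.get_obs(); print(o["clock"],o["tool_pos"],o["orientation"],o["opening"],o["force"],o["gripper_force"])
p=o["tool_pos"]
t=frame(TRAY,(-60,0)); yt=-90+np.degrees(TRAY[2])
plan([(p[0],p[1],.2,-167.02),(.48,-.12,.21,-130),(*t,.17,yt),(*t,.102,yt)])
E
```

```text
17.3333 [0.53942618 0.08676025 0.10535994] [ 1.79962659e+02  1.30109606e-01 -1.67003715e+02] 0.009791972912943085 [-1.27396923  0.92730405  3.72726403] 30.00087082386017
[[0.0, 0.0, -0.118], np.float64(0.0)] -> [0.5394, 0.0868, 0.1998, -167.0037]
[[0.065, -0.118, -0.006], np.float64(-0.206)] [[0.099, -0.09, -0.007], np.float64(-0.205)] -> [0.4801, -0.1197, 0.2102, -130.0137]
[[0.138, -0.026, 0.025], np.float64(-0.283)] [[0.136, 0.037, 0.025], np.float64(-0.283)] -> [0.3691, -0.3155, 0.1702, -79.0737]
[[0.0, 0.0, 0.085], np.float64(-0.0)] -> [0.3691, -0.3155, 0.1022, -79.0737]
```

>>> {"api": "send_rows", "payload": {
  "deltas": [
    [[0,0,-0.02],0],
    [[0,0,-0.045],0],
    [[0,0,-0.08],0],
    [[0,0,-0.11],0],
    [[0,0,-0.118],0]
  ]
}}

```text
clock: 17.75
tool_pos: [0.5404, 0.0868, 0.203]
orientation: [179.9, 0.4, -167.0]
force: [0.8, 0.5, -1.0]
opening: 0.0096
gripper_force: 30.0
```

>>> {"api": "send_rows", "payload": {
  "deltas": [
    [[0.013,-0.023,-0.001],-0.04],
    [[0.026,-0.047,-0.002],-0.08],
    [[0.04,-0.07,-0.004],-0.12],
    [[0.052,-0.095,-0.005],-0.165],
    [[0.065,-0.118,-0.006],-0.206]
  ]
}}

```text
clock: 18.17
tool_pos: [0.5087, -0.0184, 0.2034]
orientation: [180.0, 0.0, -148.3]
force: [0.3, 0.3, -2.0]
opening: 0.0097
gripper_force: 30.0
```

>>> {"api": "send_rows", "payload": {
  "deltas": [
    [[0.02,-0.018,-0.001],-0.04],
    [[0.04,-0.036,-0.003],-0.08],
    [[0.06,-0.054,-0.004],-0.12],
    [[0.08,-0.072,-0.006],-0.165],
    [[0.099,-0.09,-0.007],-0.205]
  ]
}}

```text
clock: 18.58
tool_pos: [0.4786, -0.1211, 0.2091]
orientation: [180.0, 0.0, -129.8]
force: [-0.5, 0.5, -1.5]
opening: 0.0097
gripper_force: 30.0
```

>>> {"api": "send_rows", "payload": {
  "deltas": [
    [[0.028,-0.005,0.005],-0.056],
    [[0.056,-0.01,0.01],-0.113],
    [[0.083,-0.015,0.015],-0.17],
    [[0.11,-0.02,0.02],-0.226],
    [[0.138,-0.026,0.025],-0.283]
  ]
}}

```text
clock: 19.0
tool_pos: [0.4234, -0.2188, 0.1888]
orientation: [-180.0, 0.0, -104.3]
force: [1.2, -0.9, -1.1]
opening: 0.0097
gripper_force: 30.0
```

>>> {"api": "send_rows", "payload": {
  "deltas": [
    [[0.034,0.009,0.006],-0.07],
    [[0.068,0.018,0.012],-0.14],
    [[0.1,0.027,0.018],-0.21],
    [[0.136,0.037,0.025],-0.283],
    [[0.136,0.037,0.025],-0.283]
  ]
}}

```text
clock: 19.42
tool_pos: [0.3654, -0.3182, 0.1677]
orientation: [179.9, 0.1, -78.7]
force: [0.8, -0.3, -1.8]
opening: 0.01
gripper_force: 30.0
```

>>> {"api": "send_rows", "payload": {
  "deltas": [
    [[0,0,0.025],0],
    [[0,0,0.05],0],
    [[0,0,0.07],0],
    [[0,0,0.083],0],
    [[0,0,0.083],0]
  ]
}}

```text
clock: 19.83
tool_pos: [0.3677, -0.3159, 0.1014]
orientation: [179.9, 0.0, -79.1]
force: [-0.7, 0.5, -1.9]
opening: 0.01
gripper_force: 30.0
```

```bash
python3 - <<'E'
from h import *
o=ctrl.get_obs(); print(o["clock"],o["tool_pos"],o["orientation"],o["opening"],o["force"],o["gripper_force"], frame(TRAY,(-60,0)))
E
```

```text
19.8333 [ 0.36771014 -0.31585591  0.10137132] [ 1.79894878e+02  4.58404855e-02 -7.91323082e+01] 0.010032484833842741 [-0.73890923  0.48919041 -1.89658924] 29.997573494911194 [ 0.36909111 -0.31579045]
```

>>> {"api": "send_rows", "payload": {
  "deltas": [
    [[0,0,0.002],0],
    [[0,0,0.002],0],
    [[0,0,0.002],0],
    [[0,0,0.002],0],
    [[0,0,0.002],0]
  ]
}}

```text
clock: 20.25
tool_pos: [0.3685, -0.3159, 0.1012]
orientation: [-180.0, -0.0, -79.1]
force: [-0.3, -0.7, -1.2]
opening: 0.0094
gripper_force: 30.0
```

>>> {"api": "send_rows", "payload": {
  "deltas": [
    [[0,0,0],0],
    [[0,0,0],0],
    [[0,0,0],0],
    [[0,0,0],0],
    [[0,0,0],0]
  ],
  "gripper": 0.35
}}

```text
clock: 20.67
tool_pos: [0.3685, -0.316, 0.101]
orientation: [-180.0, -0.0, -79.1]
force: [0.6, 0.4, -0.5]
opening: 0.0302
gripper_force: 0.0
```

>>> {"api": "send_rows", "payload": {
  "deltas": [
    [[0,0,-0.03],0],
    [[0,0,-0.07],0],
    [[0,0,-0.11],0],
    [[0,0,-0.13],0],
    [[0,0,-0.13],0]
  ]
}}

```text
clock: 21.08
tool_pos: [0.3702, -0.3169, 0.2091]
orientation: [-179.7, -0.2, -79.0]
force: [-0.5, -0.8, 0.2]
opening: 0.0306
gripper_force: 0.0
```

```bash
python3 - <<'E'
from h import *
o=ctrl.get_obs(); print(o["clock"],o["tool_pos"],o["orientation"],o["opening"],o["force"],o["gripper_force"])
T=ctrl.snapshot("top");S=ctrl.snapshot("scene")
for uv,w,n in ribs(T,(22,120,60),z=.05,roi=(370,200,490,330)): print("T",uv,(R.from_euler("z",-TRAY[2]).apply(w-[*TRAY[:2],0])*1000).round())
for uv,w,n in ribs(T,(22,120,60),roi=(260,180,350,245)): print("C",w.round(4))
for uv,w,n in ribs(S,(22,120,60),z=.05,roi=(220,120,320,200)): print("S",uv,(R.from_euler("z",-TRAY[2]).apply(w-[*TRAY[:2],0])*1000).round())
yw=-180+np.degrees(.227)
plan([(.48,-.12,.2,-128),(.5502,.0363,.2,yw),(.5502,.0363,.103,yw)])
E
```

```text
21.0833 [ 0.37024727 -0.3168708   0.20908019] [-179.6663686    -0.24129639  -79.04774472] 0.030588750021993932 [-0.53679233 -0.77168946  0.21360262] 0.0
T [434.  205.5] [140. -17.  50.]
C [ 0.5637 -0.0103  0.052 ]
C [0.5502 0.0363 0.052 ]
C [0.5371 0.0769 0.052 ]
S [231.92001343 187.06004333] [185. -13.  50.]
[[-0.107, -0.092, 0.003], np.float64(0.272)] [[-0.135, -0.039, 0.004], np.float64(0.271)] -> [0.4803, -0.1203, 0.1999, -127.97]
[[-0.104, 0.026, -0.0], np.float64(0.217)] [[-0.09, 0.059, -0.0], np.float64(0.217)] -> [0.5505, 0.0365, 0.1999, -167.03]
[[0.0, -0.0, 0.121], np.float64(-0.0)] -> [0.5505, 0.0365, 0.1031, -167.03]
```

```bash
python3 - <<'E'
from h import *
T=ctrl.snapshot("top");S=ctrl.snapshot("scene")
save(T,"b.png",(250,160,480,320),1.74);save(S,"a.png",(220,100,450,260),1.74)
cv2.imwrite("pics/chk1.png",np.hstack([cv2.imread("pics/b.png"),cv2.imread("pics/a.png")])[:,:800])
E
```

```text
(no output)
```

View pics/chk1.png

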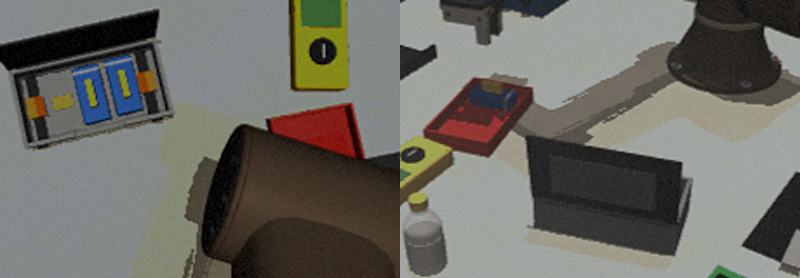

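Cell 1 stands in the tray (490,95, right view). The yellow patch in the bay (62,102) is only a floor marking. On to the middle cell.

>>> {"api": "send_rows", "payload": {
  "deltas": [
    [[-0.025,-0.022,0],0.06],
    [[-0.05,-0.044,0.001],0.13],
    [[-0.08,-0.066,0.002],0.2],
    [[-0.107,-0.092,0.003],0.272],
    [[-0.107,-0.092,0.003],0.272]
  ]
}}

```text
clock: 21.7
tool_pos: [0.426, -0.2153, 0.2014]
orientation: [179.9, -0.0, -104.0]
force: [1.0, 0.2, 0.3]
opening: 0.0304
gripper_force: 0.0
```

>>> {"api": "send_rows", "payload": {
  "deltas": [
    [[-0.03,-0.01,0],0.06],
    [[-0.065,-0.02,0.001],0.13],
    [[-0.1,-0.03,0.002],0.2],
    [[-0.135,-0.039,0.004],0.271],
    [[-0.135,-0.039,0.004],0.271]
  ]
}}

```text
clock: 22.12
tool_pos: [0.4818, -0.1176, 0.198]
orientation: [179.9, -0.1, -128.3]
force: [0.4, -0.2, 0.1]
opening: 0.0307
gripper_force: 0.0
```

>>> {"api": "send_rows", "payload": {
  "deltas": [
    [[-0.025,0.006,0],0.05],
    [[-0.05,0.012,0],0.11],
    [[-0.08,0.02,0],0.17],
    [[-0.104,0.026,0],0.217],
    [[-0.104,0.026,0],0.217]
  ]
}}

```text
clock: 22.53
tool_pos: [0.5159, -0.0399, 0.1982]
orientation: [180.0, -0.1, -147.6]
force: [0.3, -0.2, 1.3]
opening: 0.0305
gripper_force: 0.0
```

>>> {"api": "send_rows", "payload": {
  "deltas": [
    [[-0.025,0.015,0],0.05],
    [[-0.05,0.03,0],0.11],
    [[-0.075,0.05,0],0.17],
    [[-0.09,0.059,0],0.217],
    [[-0.09,0.059,0],0.217]
  ]
}}

```text
clock: 22.95
tool_pos: [0.5509, 0.0381, 0.198]
orientation: [-180.0, -0.1, -167.1]
force: [0.2, 0.0, -0.7]
opening: 0.0307
gripper_force: 0.0
```

>>> {"api": "send_rows", "payload": {
  "deltas": [
    [[0,0,0.03],0],
    [[0,0,0.06],0],
    [[0,0,0.09],0],
    [[0,0,0.11],0],
    [[0,0,0.12],0]
  ]
}}

```text
clock: 23.37
tool_pos: [0.5482, 0.0351, 0.1002]
orientation: [-180.0, -0.3, -166.9]
force: [0.2, 0.1, -0.3]
opening: 0.0306
gripper_force: 0.0
```

>>> {"api": "send_rows", "payload": {
  "deltas": [
    [[0,0,0],0],
    [[0,0,0],0],
    [[0,0,0],0],
    [[0,0,0],0],
    [[0,0,0],0]
  ],
  "gripper": 0
}}

```text
clock: 23.78
tool_pos: [0.5508, 0.0367, 0.1044]
orientation: [180.0, 0.1, -167.0]
force: [-0.7, 0.8, 0.9]
opening: 0.0094
gripper_force: 30.0
```

```bash
python3 - <<'E'
from h import *
o=ctrl.get_obs(); print(o["clock"],o["tool_pos"],o["orientation"],o["opening"],o["force"],o["gripper_force"])
t=frame(TRAY,(0,0)); yt=-90+np.degrees(TRAY[2])
plan([(.5505,.0365,.2,-167.02),(.48,-.12,.21,-130),(*t,.17,yt),(*t,.101,yt)],(.5505,.0365,.104,-167.03))
E
```

```text
23.7833 [0.55075688 0.0367395  0.10439259] [ 1.79980133e+02  1.09280708e-01 -1.66996297e+02] 0.009421112443841667 [-0.70498972  0.78931873  0.86592383] 29.977338910102844
[[0.0, 0.0, -0.12], np.float64(-0.0)] -> [0.5505, 0.0365, 0.2, -167.03]
[[0.065, -0.085, -0.006], np.float64(-0.206)] [[0.089, -0.061, -0.006], np.float64(-0.205)] -> [0.4799, -0.1203, 0.2096, -130.04]
[[0.109, -0.049, 0.025], np.float64(-0.283)] [[0.12, 0.002, 0.024], np.float64(-0.283)] -> [0.4281, -0.3047, 0.1704, -79.1]
[[-0.0, 0.0, 0.087], np.float64(-0.0)] -> [0.4281, -0.3047, 0.1008, -79.1]
```

>>> {"api": "send_rows", "payload": {
  "deltas": [
    [[0,0,-0.02],0],
    [[0,0,-0.045],0],
    [[0,0,-0.08],0],
    [[0,0,-0.11],0],
    [[0,0,-0.12],0]
  ]
}}

```text
clock: 24.2
tool_pos: [0.5517, 0.0369, 0.2037]
orientation: [180.0, 0.3, -167.0]
force: [1.5, 0.2, -1.8]
opening: 0.0097
gripper_force: 30.0
```

>>> {"api": "send_rows", "payload": {
  "deltas": [
    [[0.013,-0.017,-0.001],-0.04],
    [[0.026,-0.034,-0.002],-0.08],
    [[0.04,-0.051,-0.004],-0.12],
    [[0.052,-0.068,-0.005],-0.165],
    [[0.065,-0.085,-0.006],-0.206]
  ]
}}

```text
clock: 24.62
tool_pos: [0.5142, -0.042, 0.2042]
orientation: [180.0, 0.0, -148.3]
force: [1.0, -0.5, -1.4]
opening: 0.0097
gripper_force: 30.0
```

>>> {"api": "send_rows", "payload": {
  "deltas": [
    [[0.018,-0.012,-0.001],-0.04],
    [[0.036,-0.024,-0.002],-0.08],
    [[0.054,-0.036,-0.003],-0.12],
    [[0.072,-0.048,-0.005],-0.165],
    [[0.089,-0.061,-0.006],-0.205]
  ]
}}

```text
clock: 25.03
tool_pos: [0.4788, -0.1208, 0.209]
orientation: [180.0, 0.0, -129.8]
force: [0.6, 0.4, -1.7]
opening: 0.0099
gripper_force: 30.0
```

>>> {"api": "send_rows", "payload": {
  "deltas": [
    [[0.022,-0.01,0.005],-0.056],
    [[0.044,-0.02,0.01],-0.113],
    [[0.066,-0.03,0.015],-0.17],
    [[0.088,-0.04,0.02],-0.226],
    [[0.109,-0.049,0.025],-0.283]
  ]
}}

```text
clock: 25.45
tool_pos: [0.453, -0.213, 0.1888]
orientation: [-180.0, 0.0, -104.3]
force: [0.4, 0.4, -2.2]
opening: 0.0097
gripper_force: 30.0
```

>>> {"api": "send_rows", "payload": {
  "deltas": [
    [[0.03,0,0.006],-0.07],
    [[0.06,0,0.012],-0.14],
    [[0.09,0.001,0.018],-0.21],
    [[0.12,0.002,0.024],-0.283],
    [[0.12,0.002,0.024],-0.283]
  ]
}}

```text
clock: 25.87
tool_pos: [0.4262, -0.307, 0.1686]
orientation: [179.9, 0.0, -78.7]
force: [0.3, -0.3, -1.9]
opening: 0.0098
gripper_force: 30.0
```

>>> {"api": "send_rows", "payload": {
  "deltas": [
    [[0,0,0.025],0],
    [[0,0,0.05],0],
    [[0,0,0.07],0],
    [[0,0,0.087],0],
    [[0,0,0.087],0]
  ]
}}

```text
clock: 26.28
tool_pos: [0.4273, -0.3045, 0.0988]
orientation: [179.9, 0.0, -79.1]
force: [-0.0, -0.7, -1.8]
opening: 0.0097
gripper_force: 30.0
```

>>> {"api": "send_rows", "payload": {
  "deltas": [
    [[0,0,0],0],
    [[0,0,0],0],
    [[0,0,0],0],
    [[0,0,0],0],
    [[0,0,0],0]
  ]
}}

```text
clock: 26.7
tool_pos: [0.4281, -0.3046, 0.1005]
orientation: [-180.0, -0.0, -79.1]
force: [-0.9, 0.8, -1.8]
opening: 0.0096
gripper_force: 30.0
```

>>> {"api": "send_rows", "payload": {
  "deltas": [
    [[0,0,0],0],
    [[0,0,0],0],
    [[0,0,0],0],
    [[0,0,0],0],
    [[0,0,0],0]
  ],
  "gripper": 0.35
}}

```text
clock: 27.12
tool_pos: [0.428, -0.3047, 0.1003]
orientation: [-180.0, -0.0, -79.1]
force: [-0.4, -0.4, -0.5]
opening: 0.0301
gripper_force: 0.0
```

>>> {"api": "send_rows", "payload": {
  "deltas": [
    [[0,0,-0.03],0],
    [[0,0,-0.07],0],
    [[0,0,-0.11],0],
    [[0,0,-0.13],0],
    [[0,0,-0.13],0]
  ]
}}

```text
clock: 27.53
tool_pos: [0.4299, -0.3055, 0.2085]
orientation: [-179.6, -0.2, -79.0]
force: [0.6, -0.8, -0.4]
opening: 0.0308
gripper_force: 0.0
```

```bash
python3 - <<'E'
from h import *
o=ctrl.get_obs(); print(o["clock"],o["tool_pos"],o["orientation"],o["opening"])
yw=-180+np.degrees(.227)
plan([(.48,-.15,.2,-126),(.5635,-.0098,.2,yw),(.5635,-.0098,.103,yw)],(.4281,-.3047,.2048,-79.1))
E
```

```text
27.5333 [ 0.42985164 -0.30552767  0.20850829] [-179.64625032   -0.22695752  -79.04974919] 0.030779353691019154
[[-0.089, -0.05, 0.003], np.float64(0.261)] [[-0.101, -0.011, 0.003], np.float64(0.26)] -> [0.4801, -0.1503, 0.2, -125.99]
[[-0.102, 0.009, -0.0], np.float64(0.228)] [[-0.091, 0.045, -0.0], np.float64(0.228)] -> [0.5631, -0.0098, 0.2, -167.03]
[[-0.001, -0.0, 0.121], np.float64(-0.0)] -> [0.5639, -0.0097, 0.1032, -167.03]
```

>>> {"api": "send_rows", "payload": {
  "deltas": [
    [[-0.022,-0.012,0],0.06],
    [[-0.044,-0.025,0.001],0.13],
    [[-0.066,-0.037,0.002],0.2],
    [[-0.089,-0.05,0.003],0.261],
    [[-0.089,-0.05,0.003],0.261]
  ]
}}

```text
clock: 27.95
tool_pos: [0.4542, -0.2251, 0.2012]
orientation: [180.0, 0.0, -102.9]
force: [-0.5, -0.0, 0.1]
opening: 0.0308
gripper_force: 0.0
```

>>> {"api": "send_rows", "payload": {
  "deltas": [
    [[-0.025,-0.003,0],0.06],
    [[-0.05,-0.006,0.001],0.13],
    [[-0.075,-0.009,0.002],0.2],
    [[-0.101,-0.011,0.003],0.26],
    [[-0.101,-0.011,0.003],0.26]
  ]
}}

```text
clock: 28.37
tool_pos: [0.4806, -0.1484, 0.1989]
orientation: [180.0, 0.0, -126.2]
force: [-0.3, 0.1, -0.3]
opening: 0.0307
gripper_force: 0.0
```

>>> {"api": "send_rows", "payload": {
  "deltas": [
    [[-0.025,0.002,0],0.055],
    [[-0.05,0.004,0],0.11],
    [[-0.075,0.007,0],0.17],
    [[-0.102,0.009,0],0.228],
    [[-0.102,0.009,0],0.228]
  ]
}}

```text
clock: 28.78
tool_pos: [0.5237, -0.0783, 0.199]
orientation: [-180.0, 0.0, -146.6]
force: [-0.4, 0.8, 0.2]
opening: 0.0307
gripper_force: 0.0
```

>>> {"api": "send_rows", "payload": {
  "deltas": [
    [[-0.022,0.011,0],0.055],
    [[-0.045,0.022,0],0.11],
    [[-0.07,0.035,0],0.17],
    [[-0.091,0.045,0],0.228],
    [[-0.091,0.045,0],0.228]
  ]
}}

```text
clock: 29.2
tool_pos: [0.5643, -0.0084, 0.1989]
orientation: [-180.0, 0.0, -167.1]
force: [-0.3, -0.0, 0.1]
opening: 0.0308
gripper_force: 0.0
```

>>> {"api": "send_rows", "payload": {
  "deltas": [
    [[0,0,0.03],0],
    [[0,0,0.06],0],
    [[0,0,0.09],0],
    [[0,0,0.11],0],
    [[0,0,0.12],0]
  ]
}}

```text
clock: 29.62
tool_pos: [0.5612, -0.011, 0.1007]
orientation: [-180.0, -0.2, -166.9]
force: [0.2, 0.4, -0.1]
opening: 0.0308
gripper_force: 0.0
```

>>> {"api": "send_rows", "payload": {
  "deltas": [
    [[0,0,0],0],
    [[0,0,0],0],
    [[0,0,0],0],
    [[0,0,0],0],
    [[0,0,0],0]
  ],
  "gripper": 0
}}

```text
clock: 30.03
tool_pos: [0.5635, -0.0098, 0.1045]
orientation: [180.0, 0.1, -167.0]
force: [0.7, -2.2, 1.7]
opening: 0.0096
gripper_force: 30.0
```

```bash
python3 - <<'E'
from h import *
o=ctrl.get_obs(); print(o["clock"],o["tool_pos"],o["orientation"],o["opening"],o["force"],o["gripper_force"])
t=frame(TRAY,(60,0)); yt=-90+np.degrees(TRAY[2])
plan([(.5631,-.0098,.2,-167.02),(.49,-.15,.21,-130),(*t,.17,yt),(*t,.101,yt)],(.5631,-.0098,.104,-167.03))
E
```

```text
30.0333 [ 0.56345277 -0.00978165  0.10453055] [ 1.80000000e+02  1.17309341e-01 -1.66986238e+02] 0.009565887477870743 [ 0.74717806 -2.20748116  1.69891656] 29.98467117547989
[[0.0, 0.0, -0.12], np.float64(-0.0)] -> [0.5631, -0.0098, 0.2, -167.03]
[[0.064, -0.075, -0.006], np.float64(-0.206)] [[0.085, -0.051, -0.006], np.float64(-0.205)] -> [0.49, -0.1501, 0.2096, -130.04]
[[0.07, -0.056, 0.025], np.float64(-0.283)] [[0.087, -0.021, 0.024], np.float64(-0.283)] -> [0.487, -0.2934, 0.1704, -79.1]
[[-0.0, 0.0, 0.087], np.float64(-0.0)] -> [0.487, -0.2934, 0.1008, -79.1]
```

>>> {"api": "send_rows", "payload": {
  "deltas": [
    [[0,0,-0.02],0],
    [[0,0,-0.045],0],
    [[0,0,-0.08],0],
    [[0,0,-0.11],0],
    [[0,0,-0.12],0]
  ]
}}

```text
clock: 30.45
tool_pos: [0.5644, -0.0095, 0.2037]
orientation: [-180.0, 0.3, -167.0]
force: [-0.6, -1.0, -1.0]
opening: 0.0094
gripper_force: 30.0
```

>>> {"api": "send_rows", "payload": {
  "deltas": [
    [[0.013,-0.015,-0.001],-0.04],
    [[0.026,-0.03,-0.002],-0.08],
    [[0.04,-0.045,-0.004],-0.12],
    [[0.052,-0.06,-0.005],-0.165],
    [[0.064,-0.075,-0.006],-0.206]
  ]
}}

```text
clock: 30.87
tool_pos: [0.5257, -0.0803, 0.2042]
orientation: [180.0, 0.0, -148.3]
force: [0.4, -0.6, -1.0]
opening: 0.0094
gripper_force: 30.0
```

>>> {"api": "send_rows", "payload": {
  "deltas": [
    [[0.017,-0.01,-0.001],-0.04],
    [[0.034,-0.02,-0.002],-0.08],
    [[0.051,-0.03,-0.003],-0.12],
    [[0.068,-0.04,-0.005],-0.165],
    [[0.085,-0.051,-0.006],-0.205]
  ]
}}

```text
clock: 31.28
tool_pos: [0.4891, -0.1506, 0.209]
orientation: [180.0, 0.0, -129.8]
force: [0.0, 0.7, -1.4]
opening: 0.0096
gripper_force: 30.0
```

>>> {"api": "send_rows", "payload": {
  "deltas": [
    [[0.014,-0.011,0.005],-0.056],
    [[0.028,-0.022,0.01],-0.113],
    [[0.042,-0.034,0.015],-0.17],
    [[0.056,-0.045,0.02],-0.226],
    [[0.07,-0.056,0.025],-0.283]
  ]
}}

```text
clock: 31.7
tool_pos: [0.4877, -0.2224, 0.1887]
orientation: [180.0, 0.0, -104.3]
force: [0.6, 0.3, -1.0]
opening: 0.0098
gripper_force: 30.0
```

>>> {"api": "send_rows", "payload": {
  "deltas": [
    [[0.022,-0.005,0.006],-0.07],
    [[0.044,-0.01,0.012],-0.14],
    [[0.066,-0.015,0.018],-0.21],
    [[0.087,-0.021,0.024],-0.283],
    [[0.087,-0.021,0.024],-0.283]
  ]
}}

```text
clock: 32.12
tool_pos: [0.4862, -0.2953, 0.1685]
orientation: [179.9, 0.0, -78.7]
force: [0.2, 0.3, -2.0]
opening: 0.0096
gripper_force: 30.0
```

>>> {"api": "send_rows", "payload": {
  "deltas": [
    [[0,0,0.025],0],
    [[0,0,0.05],0],
    [[0,0,0.07],0],
    [[0,0,0.087],0],
    [[0,0,0.087],0]
  ]
}}

```text
clock: 32.53
tool_pos: [0.4863, -0.2931, 0.0989]
orientation: [179.9, 0.0, -79.2]
force: [-0.4, -0.2, -1.9]
opening: 0.0093
gripper_force: 30.0
```

>>> {"api": "send_rows", "payload": {
  "deltas": [
    [[0,0,0],0],
    [[0,0,0],0],
    [[0,0,0],0],
    [[0,0,0],0],
    [[0,0,0],0]
  ]
}}

```text
clock: 32.95
tool_pos: [0.487, -0.2933, 0.1004]
orientation: [-180.0, -0.0, -79.1]
force: [-0.4, 0.7, -1.4]
opening: 0.0099
gripper_force: 30.0
```

>>> {"api": "send_rows", "payload": {
  "deltas": [
    [[0,0,0],0],
    [[0,0,0],0],
    [[0,0,0],0],
    [[0,0,0],0],
    [[0,0,0],0]
  ],
  "gripper": 0.35
}}

```text
clock: 33.37
tool_pos: [0.4869, -0.2934, 0.1003]
orientation: [-180.0, -0.0, -79.1]
force: [0.8, -0.6, 0.2]
opening: 0.0302
gripper_force: 0.0
```

>>> {"api": "send_rows", "payload": {
  "deltas": [
    [[0,0,-0.03],0],
    [[0,0,-0.07],0],
    [[0,0,-0.11],0],
    [[0,0,-0.15],0],
    [[0,0,-0.18],0]
  ]
}}

```text
clock: 33.78
tool_pos: [0.4873, -0.2936, 0.2471]
orientation: [-179.9, -0.1, -79.1]
force: [-0.1, -0.0, -0.0]
opening: 0.0309
gripper_force: 0.0
```

```bash
python3 - <<'E'
from h import *
o=ctrl.get_obs(); print(o["clock"],o["tool_pos"],o["orientation"],o["opening"])
plan([(.48,-.1,.25,-130),(.48,.1,.25,-170)],(.487,-.2934,.2448,-79.1))
E
```

```text
33.7833 [ 0.48725114 -0.29364848  0.24712833] [-1.79883320e+02 -7.99329977e-02 -7.90737244e+01] 0.030932007942537653
[[-0.12, -0.019, -0.003], np.float64(0.283)] [[-0.115, 0.035, -0.003], np.float64(0.283)] -> [0.4798, -0.1002, 0.2496, -130.04]
[[-0.096, 0.08, -0.0], np.float64(0.222)] [[-0.062, 0.109, -0.0], np.float64(0.222)] -> [0.4796, 0.1001, 0.2496, -170.0]
```

>>> {"api": "send_rows", "payload": {
  "deltas": [
    [[-0.03,-0.005,0],0.07],
    [[-0.06,-0.01,-0.001],0.14],
    [[-0.09,-0.015,-0.002],0.21],
    [[-0.12,-0.019,-0.003],0.283],
    [[-0.12,-0.019,-0.003],0.283]
  ]
}}

```text
clock: 34.2
tool_pos: [0.4832, -0.1936, 0.2471]
orientation: [-180.0, 0.1, -105.0]
force: [-0.8, -0.2, -0.5]
opening: 0.0306
gripper_force: 0.0
```

>>> {"api": "send_rows", "payload": {
  "deltas": [
    [[-0.03,0.009,0],0.07],
    [[-0.06,0.018,-0.001],0.14],
    [[-0.09,0.027,-0.002],0.21],
    [[-0.115,0.035,-0.003],0.283],
    [[-0.115,0.035,-0.003],0.283]
  ]
}}

```text
clock: 34.62
tool_pos: [0.4796, -0.098, 0.2494]
orientation: [-180.0, 0.1, -130.4]
force: [0.2, -0.5, 0.8]
opening: 0.0308
gripper_force: 0.0
```

>>> {"api": "send_rows", "payload": {
  "deltas": [
    [[-0.024,0.02,0],0.055],
    [[-0.048,0.04,0],0.11],
    [[-0.072,0.06,0],0.165],
    [[-0.096,0.08,0],0.222],
    [[-0.096,0.08,0],0.222]
  ]
}}

```text
clock: 35.03
tool_pos: [0.4805, 0.0022, 0.2492]
orientation: [180.0, 0.1, -150.1]
force: [0.1, 0.6, -0.3]
opening: 0.031
gripper_force: 0.0
```

>>> {"api": "send_rows", "payload": {
  "deltas": [
    [[-0.015,0.028,0],0.055],
    [[-0.03,0.056,0],0.11],
    [[-0.045,0.084,0],0.165],
    [[-0.062,0.109,0],0.222],
    [[-0.062,0.109,0],0.222]
  ]
}}

```text
clock: 35.45
tool_pos: [0.4802, 0.1025, 0.2491]
orientation: [180.0, 0.1, -170.1]
force: [0.1, 0.8, 0.1]
opening: 0.0308
gripper_force: 0.0
```

```bash
python3 - <<'E'
from h import *
T=ctrl.snapshot("top");S=ctrl.snapshot("scene")
save(T,"b.png",(370,210,490,320),3);save(S,"a.png",(200,110,350,210),2.9)
for uv,w,n in ribs(T,(20,100,40),z=.05,roi=(400,215,480,310),amin=10): print("T",uv,(R.from_euler("z",-TRAY[2]).apply(w-[*TRAY[:2],0])*1000).round(),n)
a,b=cv2.imread("pics/b.png"),cv2.imread("pics/a.png"); h=min(len(a),len(b)); cv2.imwrite("pics/tray.png",np.hstack([a[:h],b[:h]])[:,:800])
for n,q,z in (("module",(.631,.287,-.134),0),("pry_tool",(.40,.305,.03),.003)):
  for p in (S,T):
    if (m:=near(p,n,q[:2])) is not None: print(n,fit([(p,m)],n,q,z))
E
```

```text
T [433.82434082 238.44593811] [60.  2. 50.] 66
T [439.76925659 262.34613037] [ 0.  1. 50.] 62
T [446.13516235 286.81082153] [-60.  -1.  50.] 68
module (array([ 0.62872674,  0.28746298, -0.10266619]), np.float64(0.05946386283982191))
module (array([ 0.63129435,  0.28721697, -0.11058165]), np.float64(0.41590774050667095))
pry_tool (array([0.39937839, 0.3044845 , 0.04551254]), np.float64(0.2429293645168911))
```

View pics/tray.png

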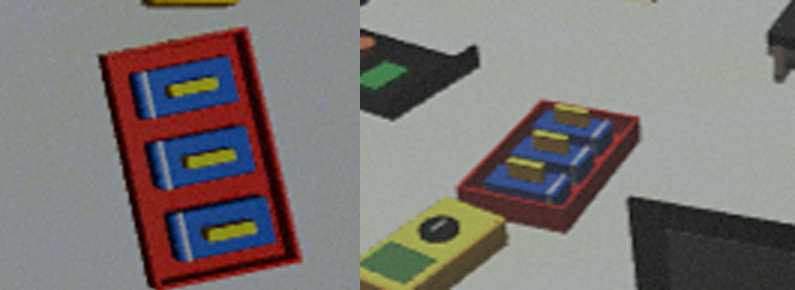

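All three cells stand on the tray floor, with ribs at (193,87), (210,158) and (230,232) in the left view. On to the large module.

```bash
python3 - <<'E'
from h import *
plan([(.60,.24,.2,-184),(.6305,.287,.15,-187.4),(.6305,.287,.081,-187.4)],(.4796,.1001,.2496,-170))
E
```

```text
[[-0.179, 0.146, 0.062], np.float64(0.156)] -> [0.6003, 0.24, 0.2, -184.04]
[[-0.033, 0.061, 0.062], np.float64(0.037)] -> [0.6301, 0.2868, 0.1504, -187.37]
[[-0.0, 0.0, 0.087], np.float64(0.0)] -> [0.6301, 0.2868, 0.0808, -187.37]
```

>>> {"api": "send_rows", "payload": {
  "deltas": [
    [[-0.045,0.036,0.015],0.04],
    [[-0.09,0.073,0.03],0.08],
    [[-0.135,0.11,0.045],0.12],
    [[-0.179,0.146,0.062],0.156],
    [[-0.179,0.146,0.062],0.156]
  ],
  "gripper": 0.6
}}

```text
clock: 36.17
tool_pos: [0.6023, 0.2415, 0.1976]
orientation: [-180.0, -0.0, 175.8]
force: [0.7, 0.8, 0.9]
opening: 0.0519
gripper_force: 0.0
```

>>> {"api": "send_rows", "payload": {
  "deltas": [
    [[-0.01,0.02,0.02],0.01],
    [[-0.02,0.04,0.04],0.02],
    [[-0.033,0.061,0.062],0.037],
    [[-0.033,0.061,0.062],0.037],
    [[-0.033,0.061,0.062],0.037]
  ]
}}

```text
clock: 36.58
tool_pos: [0.6298, 0.2861, 0.1477]
orientation: [-179.9, -0.1, 172.7]
force: [-0.4, 0.0, 1.6]
opening: 0.0522
gripper_force: 0.0
```

```bash
python3 - <<'E'
from h import *
o=ctrl.get_obs(); print(o["clock"],o["tool_pos"],o["orientation"],o["opening"])
S=ctrl.snapshot("scene");T=ctrl.snapshot("top")
m=near(S,"module",(.63,.287)); print(fit([(S,m)],"module",(.63,.287,-.13)))
# clips: orange blobs in top view
hsv=cv2.cvtColor(T["color"],cv2.COLOR_RGB2HSV); m=cv2.inRange(hsv,(5,140,60),(21,255,255)); m[:,:255]=0; m[:,350:]=0; m[:180]=0;m[245:]=0
n,l,st,c=cv2.connectedComponentsWithStats(m); print([(c[i].round(1),st[i]) for i in range(1,n) if st[i,4]>8])
save(T,"b.png",(180,140,340,260),2.5);save(S,"a.png",(350,160,510,280),2.5)
cv2.imwrite("pics/mod.png",np.hstack([cv2.imread("pics/b.png"),cv2.imread("pics/a.png")]))
E
```

```text
36.5833 [0.62982907 0.28613007 0.14772377] [-1.79859195e+02 -1.33470985e-01  1.72669366e+02] 0.052235477907224284
(array([ 0.62909935,  0.28768991, -0.11697508]), np.float64(0.04813327717721934))
[(array([333.9, 206.4]), array([329, 200,  11,  14, 114], dtype=int32)), (array([270.3, 221.2]), array([265, 215,  12,  14, 121], dtype=int32))]
```

View pics/mod.png

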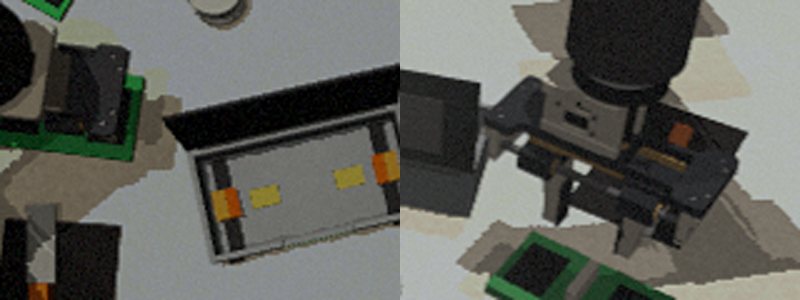

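The fingers straddle the white rib (585,285 right view), and the bay is empty with clips at (227,205) and (385,165) in the left view. I'm gripping the rib.

>>> {"api": "send_rows", "payload": {
  "deltas": [
    [[0,0,0.025],0],
    [[0,0,0.05],0],
    [[0,0,0.07],0],
    [[0,0,0.086],0],
    [[0,0,0.086],0]
  ]
}}

```text
clock: 37.15
tool_pos: [0.6288, 0.2856, 0.0792]
orientation: [-179.9, -0.1, 172.6]
force: [-0.8, 0.4, -0.1]
opening: 0.0523
gripper_force: 0.0
```

>>> {"api": "send_rows", "payload": {
  "deltas": [
    [[0,0,0],0],
    [[0,0,0],0],
    [[0,0,0],0],
    [[0,0,0],0],
    [[0,0,0],0]
  ],
  "gripper": 0
}}

```text
clock: 37.57
tool_pos: [0.6302, 0.2871, 0.0819]
orientation: [179.9, 0.1, 172.6]
force: [-0.0, 0.3, -0.2]
opening: 0.0248
gripper_force: 0.0
```

>>> {"api": "send_rows", "payload": {
  "deltas": [
    [[0,0,0],0],
    [[0,0,0],0],
    [[0,0,0],0],
    [[0,0,0],0],
    [[0,0,0],0]
  ]
}}

```text
clock: 37.98
tool_pos: [0.63, 0.287, 0.0812]
orientation: [180.0, 0.0, 172.7]
force: [-0.5, -0.4, 3.2]
opening: 0.01
gripper_force: 30.0
```

>>> {"api": "send_rows", "payload": {
  "deltas": [
    [[0,0,-0.03],0],
    [[0,0,-0.07],0],
    [[0,0,-0.11],0],
    [[0,0,-0.14],0],
    [[0,0,-0.15],0]
  ]
}}

```text
clock: 38.4
tool_pos: [0.6312, 0.2876, 0.2054]
orientation: [179.8, 0.3, 172.7]
force: [1.1, 1.6, -0.6]
opening: 0.0094
gripper_force: 30.0
```

```bash
python3 - <<'E'
from h import *
o=ctrl.get_obs(); print(o["clock"],o["tool_pos"],o["orientation"],o["opening"],o["force"],o["gripper_force"])
T=ctrl.snapshot("top");S=ctrl.snapshot("scene")
x,y,a=CASE
for z in(.021,.03):
  w=unproj(T,[[333.9,206.4],[270.3,221.2]],z); print((R.from_euler("z",-a).apply(w-[x,y,0])*1000).round(1), "yaw",np.arctan2(*(w[1]-w[0])[:2])*-1)
m=near(S,"module",(.63,.287),.11)
if m is not None: print(fit([(S,m)],"module",(.63,.287,-.13),.12-.003))
m=near(T,"module",(.63,.287),.11)
if m is not None: print(fit([(T,m)],"module",(.63,.287,-.13),.12-.003))
yw=-180+np.degrees(.227); c=CASE[:2]
plan([(.60,.15,.22,-178),(*c,.2,yw),(*c,.125,yw)],(.6301,.2868,.2016,-187.37))
E
```

```text
38.4 [0.63120685 0.28757184 0.20536044] [179.80273958   0.25214933 172.66820667] 0.009382404397848121 [ 1.09436449  1.62209708 -0.63828249] 29.99878853559494
[[ -0.1 -83.6  21. ]
 [ -0.5  83.6  21. ]] yaw 0.22916333472792888
[[ -0.9 -82.9  30. ]
 [ -1.2  82.7  30. ]] yaw 0.22916333472792919
(array([-2.33 , -0.193, 23.07 ]), np.float64(1.0))
(array([ 0.62961182,  0.2878331 , -0.16848657]), np.float64(3.752531354884296))
[[0.015, -0.174, -0.023], np.float64(-0.104)] -> [0.6003, 0.1503, 0.22, -178.01]
[[0.067, -0.14, 0.025], np.float64(-0.122)] -> [0.5507, 0.0365, 0.2, -167.03]
[[-0.0, 0.0, 0.094], np.float64(-0.0)] -> [0.5507, 0.0365, 0.1248, -167.03]
```

```bash
python3 - <<'E'
from h import *
yw=-180+13.1; c=CASE[:2]
plan([(.62,.26,.31,-186),(*c,.31,yw),(*c,.17,yw),(*c,.112,yw)],(.6301,.2868,.2016,-187.37))
E
```

```text
[[0.008, -0.035, -0.135], np.float64(-0.015)] -> [0.6202, 0.2599, 0.3096, -186.02]
[[0.028, -0.143, -0.0], np.float64(-0.106)] [[0.052, -0.137, -0.001], np.float64(-0.106)] -> [0.5511, 0.0365, 0.3104, -166.94]
[[0.0, 0.0, 0.176], np.float64(-0.0)] -> [0.5511, 0.0365, 0.1696, -166.94]
[[0.0, 0.0, 0.072], np.float64(-0.0)] -> [0.5511, 0.0365, 0.112, -166.94]
```

>>> {"api": "send_rows", "payload": {
  "deltas": [
    [[0.002,-0.01,-0.03],-0.004],
    [[0.004,-0.018,-0.065],-0.008],
    [[0.006,-0.026,-0.1],-0.012],
    [[0.008,-0.035,-0.135],-0.015],
    [[0.008,-0.035,-0.135],-0.015]
  ]
}}

```text
clock: 39.02
tool_pos: [0.6211, 0.2594, 0.3133]
orientation: [179.9, 0.3, 174.0]
force: [0.8, 0.5, -0.1]
opening: 0.01
gripper_force: 30.0
```

>>> {"api": "send_rows", "payload": {
  "deltas": [
    [[0.006,-0.03,0],-0.02],
    [[0.012,-0.06,0],-0.04],
    [[0.018,-0.09,0],-0.06],
    [[0.024,-0.12,0],-0.09],
    [[0.028,-0.143,0],-0.106]
  ]
}}

```text
clock: 39.43
tool_pos: [0.5843, 0.1468, 0.3064]
orientation: [-179.9, -0.2, -176.4]
force: [-0.2, 0.3, -0.6]
opening: 0.0097
gripper_force: 30.0
```

>>> {"api": "send_rows", "payload": {
  "deltas": [
    [[0.012,-0.032,0],-0.025],
    [[0.024,-0.064,0],-0.05],
    [[0.036,-0.096,0],-0.075],
    [[0.046,-0.122,0],-0.1],
    [[0.052,-0.137,-0.001],-0.106]
  ]
}}

```text
clock: 39.85
tool_pos: [0.5493, 0.0344, 0.3073]
orientation: [-180.0, -0.2, -166.9]
force: [-0.1, -0.4, -1.4]
opening: 0.0096
gripper_force: 30.0
```

>>> {"api": "send_rows", "payload": {
  "deltas": [
    [[0,0,0.02],0],
    [[0,0,0.06],0],
    [[0,0,0.1],0],
    [[0,0,0.14],0],
    [[0,0,0.16],0]
  ]
}}

```text
clock: 40.27
tool_pos: [0.5479, 0.0356, 0.1759]
orientation: [-180.0, -0.5, -167.0]
force: [-0.5, -0.5, -2.4]
opening: 0.0095
gripper_force: 30.0
```

```bash
python3 - <<'E'
from h import *
o=ctrl.get_obs(); print(o["clock"],o["tool_pos"],o["orientation"],o["opening"],o["force"],o["moment"])
S=ctrl.snapshot("scene");T=ctrl.snapshot("top")
for p,n in((T,"t"),(S,"s")):
    z=o["tool_pos"][2]-.081
    m=(rend(p,SH["module"],(*o["tool_pos"][:2],np.radians(o["orientation"][2]+180)),z)>.5).astype(np.uint8); e=m-cv2.erode(m,np.ones((3,3),np.uint8)); p["color"][e>0]=[255,0,255]
save(T,"b.png",(230,140,390,260),2.5);save(S,"a.png",(260,110,420,230),2.5)
cv2.imwrite("pics/ins2.png",np.hstack([cv2.imread("pics/b.png"),cv2.imread("pics/a.png")]))
E
```

```text
40.2667 [0.54792845 0.03557238 0.17591762] [-179.99196476   -0.45356241 -167.00369395] 0.009486396435505886 [-0.53761692 -0.50751345 -2.35801848] [-0.00277209  0.10210743 -0.0123884 ]
```

View pics/ins2.png

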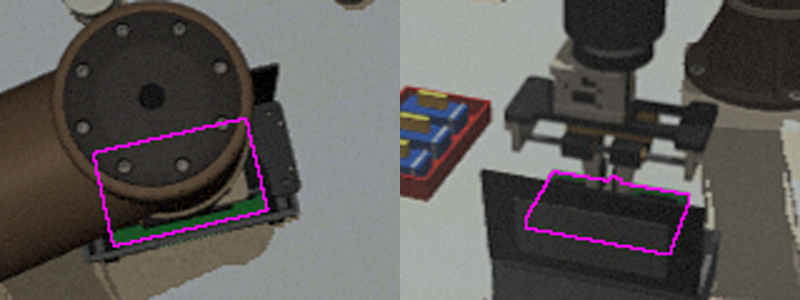

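The module hangs level above the bay, its front edge (190,225) within about 1 px of the predicted outline. I'm lowering it.

>>> {"api": "send_rows", "payload": {
  "deltas": [
    [[0,0,0.018],0],
    [[0,0,0.036],0],
    [[0,0,0.054],0],
    [[0,0,0.072],0],
    [[0,0,0.088],0]
  ]
}}

```text
clock: 40.78
tool_pos: [0.5512, 0.0366, 0.1111]
orientation: [-180.0, 0.0, -166.9]
force: [0.6, 0.4, -2.1]
opening: 0.0098
gripper_force: 30.0
```

>>> {"api": "send_rows", "payload": {
  "deltas": [
    [[0,0,0],0],
    [[0,0,0],0],
    [[0,0,0.003],0],
    [[0,0,0.006],0],
    [[0,0,0.009],0]
  ]
}}

```text
clock: 41.2
tool_pos: [0.5515, 0.0368, 0.1049]
orientation: [180.0, 0.1, -166.9]
force: [-0.8, 0.8, 7.3]
opening: 0.0095
gripper_force: 30.0
```

>>> {"api": "send_rows", "payload": {
  "deltas": [
    [[0,0,0],0],
    [[0,0,0],0],
    [[0,0,0],0],
    [[0,0,0],0],
    [[0,0,0],0]
  ]
}}

```text
clock: 41.62
tool_pos: [0.5515, 0.0368, 0.1047]
orientation: [180.0, 0.1, -166.9]
force: [-0.0, 1.6, 3.5]
opening: 0.0099
gripper_force: 30.0
```

It rests on the clips at the expected height, so I'm pressing down.

>>> {"api": "send_rows", "payload": {
  "deltas": [
    [[0,0,0.002],0],
    [[0,0,0.004],0],
    [[0,0,0.006],0],
    [[0,0,0.008],0],
    [[0,0,0.01],0]
  ]
}}

```text
clock: 42.03
tool_pos: [0.5522, 0.0368, 0.0973]
orientation: [-180.0, 0.2, -166.9]
force: [0.9, 2.2, 8.6]
opening: 0.0109
gripper_force: 31.0
```

>>> {"api": "send_rows", "payload": {
  "deltas": [
    [[0,0,0.002],0],
    [[0,0,0.004],0],
    [[0,0,0.006],0],
    [[0,0,0.008],0],
    [[0,0,0.01],0]
  ]
}}

```text
clock: 42.45
tool_pos: [0.5501, 0.0364, 0.0872]
orientation: [180.0, -0.1, -167.0]
force: [0.2, 1.7, -3.7]
opening: 0.0094
gripper_force: 30.0
```

>>> {"api": "send_rows", "payload": {
  "deltas": [
    [[0,0,0],0],
    [[0,0,0],0],
    [[0,0,0.001],0],
    [[0,0,0.002],0],
    [[0,0,0.003],0]
  ]
}}

```text
clock: 42.87
tool_pos: [0.5503, 0.0364, 0.087]
orientation: [-180.0, -0.1, -166.9]
force: [-11.6, 4.0, 26.1]
opening: 0.0097
gripper_force: 30.0
```

It snapped home: TCP is 0.087 and the floor reaction is 26 N. I'm releasing, rising and checking.

>>> {"api": "send_rows", "payload": {
  "deltas": [
    [[0,0,-0.003],0],
    [[0,0,-0.003],0],
    [[0,0,-0.003],0],
    [[0,0,-0.003],0],
    [[0,0,-0.003],0]
  ],
  "gripper": 0.4
}}

```text
clock: 43.28
tool_pos: [0.5509, 0.0364, 0.088]
orientation: [-180.0, -0.0, -166.9]
force: [-1.1, -0.5, -0.3]
opening: 0.0335
gripper_force: 0.0
```

>>> {"api": "send_rows", "payload": {
  "deltas": [
    [[0,0,-0.04],0],
    [[0,0,-0.09],0],
    [[0,0,-0.14],0],
    [[0,0,-0.19],0],
    [[0,0,-0.21],0]
  ]
}}

```text
clock: 43.7
tool_pos: [0.5527, 0.0367, 0.262]
orientation: [-180.0, 0.4, -166.9]
force: [1.4, -0.2, 0.3]
opening: 0.0348
gripper_force: 0.0
```

>>> {"api": "send_rows", "payload": {
  "deltas": [
    [[0,0,-0.02],0],
    [[0,0,-0.04],0],
    [[0,0,-0.06],0],
    [[0,0,-0.06],0],
    [[0,0,-0.06],0]
  ],
  "gripper": 0
}}

```text
clock: 44.12
tool_pos: [0.5512, 0.0366, 0.3048]
orientation: [180.0, 0.1, -166.9]
force: [-0.8, 0.6, 0.2]
opening: 0.0072
gripper_force: 0.0
```

```bash
python3 - <<'E'
from h import *
o=ctrl.get_obs(); print(o["clock"],o["tool_pos"],o["orientation"],o["opening"])
yw=-167; z0=o["tool_pos"][2]
w=[(*frame(CASE,(150,0)),z0,yw)]
for i,th in enumerate((1.9,1.6,1.3,1.0,.7,.4,.15,-.03)):
    x=56-95*np.cos(th)+5*np.sin(th)+9.5; z=62+95*np.sin(th)+5*np.cos(th)+66
    if i==0: w.append((*frame(CASE,(150,0)),z/1000,yw))
    w.append((*frame(CASE,(x,0)),z/1000,yw))
plan(w)
E
```

```text
44.1167 [0.55116632 0.03659612 0.30481225] [ 1.79980921e+02  9.33132382e-02 -1.66933541e+02] 0.00721505877791457
[[-0.187, -0.0, -0.0], np.float64(0.001)] -> [0.6969, 0.0704, 0.3048, -167.0235]
[[-0.0, -0.0, 0.111], np.float64(-0.0)] -> [0.6969, 0.0704, 0.216, -167.0235]
[[0.061, -0.0, -0.0], np.float64(-0.0)] -> [0.6493, 0.0595, 0.216, -167.0235]
[[0.035, -0.0, -0.009], np.float64(-0.0)] -> [0.6221, 0.0532, 0.2232, -167.0235]
[[0.035, -0.0, 0.003], np.float64(-0.0)] -> [0.5948, 0.0469, 0.2208, -167.0235]
[[0.033, -0.0, 0.013], np.float64(-0.0)] -> [0.569, 0.041, 0.2104, -167.0235]
[[0.028, -0.0, 0.022], np.float64(-0.0)] -> [0.5472, 0.0359, 0.1928, -167.0235]
[[0.02, -0.0, 0.029], np.float64(-0.0)] -> [0.5316, 0.0323, 0.1696, -167.0235]
[[0.01, -0.0, 0.028], np.float64(-0.0)] -> [0.5238, 0.0305, 0.1472, -167.0235]
[[0.002, -0.0, 0.021], np.float64(-0.0)] -> [0.5223, 0.0302, 0.1304, -167.0235]
```

>>> {"api": "send_rows", "payload": {
  "deltas": [
    [[0.02,0.06,0],0],
    [[0.02,0.11,0],0],
    [[0.02,0.16,0],0],
    [[0.02,0.21,0],0],
    [[0.02,0.25,0],0]
  ]
}}

```text
clock: 44.53
tool_pos: [0.4889, 0.2295, 0.3032]
orientation: [-180.0, -0.1, -166.9]
force: [0.7, 0.1, 0.3]
opening: 0.0005
gripper_force: 0.0
```

>>> {"api": "send_rows", "payload": {
  "deltas": [
    [[0,0.02,0],0],
    [[0,0.05,0],0],
    [[0,0.05,0],0],
    [[0,0.05,0],0],
    [[0,0.05,0],0]
  ]
}}

```text
clock: 44.95
tool_pos: [0.4808, 0.2663, 0.3032]
orientation: [-179.9, -0.1, -166.9]
force: [-0.0, -0.1, -0.2]
opening: 0.0003
gripper_force: 0.0
```

```bash
python3 - <<'E'
from h import *
o=ctrl.get_obs(); print(o["clock"],o["tool_pos"],o["orientation"],o["opening"])
T=ctrl.snapshot("top")
m=near(T,"module",CASE[:2],.01)
if m is not None:
    for z in (.006,.012,.02): print(z,fit([(T,m)],"module",CASE,z))
m=(rend(T,SH["module"],CASE,.006)>.5).astype(np.uint8); e=cv2.dilate(m,np.ones((3,3),np.uint8))-m
raw=dict(T); save(raw,"b.png",(235,150,375,260),2.8); T["color"][e>0]=[255,0,255]; save(T,"a.png",(235,150,375,260),2.8)
cv2.imwrite("pics/seat.png",np.hstack([cv2.imread("pics/b.png"),cv2.imread("pics/a.png")]))
plan([(.60,.12,.3048,-167),(.6969,.0704,.3048,-167)])
E
```

```text
44.95 [0.48078785 0.26629951 0.30321154] [-1.79945349e+02 -8.63107651e-02 -1.66908544e+02] 0.00029164910584736164
0.006 (array([0.55130344, 0.0349    , 0.22825117]), np.float64(0.04320254842603035))
0.012 (array([0.55091901, 0.0347982 , 0.23415871]), np.float64(0.05316673591737401))
0.02 (array([0.55000368, 0.03550949, 0.23724249]), np.float64(0.06945450228527336))
[[-0.104, -0.211, -0.001], np.float64(0.0)] -> [0.6002, 0.1201, 0.3045, -166.9755]
[[-0.104, -0.088, -0.0], np.float64(0.0)] -> [0.6971, 0.0703, 0.3045, -166.9755]
```

View pics/seat.png

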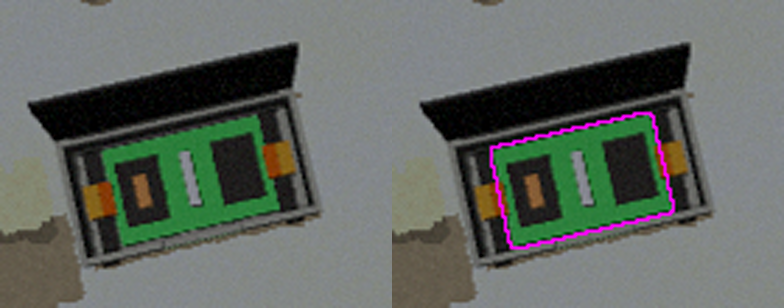

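The module (190,178) is centred in the bay under both clips, and the z = 6 mm fit is the best. I'm going behind the cover to shut it.

>>> {"api": "send_rows", "payload": {
  "deltas": [
    [[-0.025,-0.05,0],0],
    [[-0.05,-0.1,0],0],
    [[-0.075,-0.15,0],0],
    [[-0.09,-0.19,0],0],
    [[-0.104,-0.211,0],0]
  ]
}}

```text
clock: 45.47
tool_pos: [0.6017, 0.1166, 0.3041]
orientation: [-180.0, -0.0, -167.1]
force: [-0.9, 0.7, 0.8]
opening: 0.0004
gripper_force: 0.0
```

>>> {"api": "send_rows", "payload": {
  "deltas": [
    [[-0.025,-0.022,0],0],
    [[-0.05,-0.044,0],0],
    [[-0.08,-0.066,0],0],
    [[-0.104,-0.088,0],0],
    [[-0.104,-0.088,0],0]
  ]
}}

```text
clock: 45.88
tool_pos: [0.7001, 0.0676, 0.3025]
orientation: [-179.9, -0.1, -167.1]
force: [-1.5, 0.5, -0.4]
opening: 0.0009
gripper_force: 0.0
```

>>> {"api": "send_rows", "payload": {
  "deltas": [
    [[0,0,0.03],0],
    [[0,0,0.06],0],
    [[0,0,0.09],0],
    [[0,0,0.111],0],
    [[0,0,0.111],0]
  ]
}}

```text
clock: 46.3
tool_pos: [0.6951, 0.0698, 0.2107]
orientation: [180.0, -0.4, -167.0]
force: [-1.8, -0.1, -0.5]
opening: 0.0006
gripper_force: 0.0
```

>>> {"api": "send_rows", "payload": {
  "deltas": [
    [[0.015,0,0],0],
    [[0.03,0,0],0],
    [[0.04,0,0],0],
    [[0.05,0,0],0],
    [[0.061,0,0],0]
  ]
}}

```text
clock: 46.72
tool_pos: [0.6495, 0.0599, 0.2164]
orientation: [180.0, 0.1, -166.9]
force: [1.0, 0.2, 0.6]
opening: 0.0008
gripper_force: 0.0
```

>>> {"api": "send_rows", "payload": {
  "deltas": [
    [[0.007,0,-0.002],0],
    [[0.014,0,-0.005],0],
    [[0.021,0,-0.007],0],
    [[0.028,0,-0.008],0],
    [[0.035,0,-0.009],0]
  ]
}}

```text
clock: 47.13
tool_pos: [0.6223, 0.054, 0.2229]
orientation: [-180.0, 0.1, -166.9]
force: [1.0, -0.2, -1.0]
opening: 0.0006
gripper_force: 0.5
```

>>> {"api": "send_rows", "payload": {
  "deltas": [
    [[0.007,0,0],0],
    [[0.014,0,0],0],
    [[0.021,0,0.001],0],
    [[0.028,0,0.002],0],
    [[0.035,0,0.003],0]
  ]
}}

```text
clock: 47.55
tool_pos: [0.5946, 0.0475, 0.22]
orientation: [180.0, -0.0, -166.9]
force: [0.1, -0.4, -1.0]
opening: 0.0004
gripper_force: 0.5
```

>>> {"api": "send_rows", "payload": {
  "deltas": [
    [[0.007,0,0.001],0],
    [[0.014,0,0.004],0],
    [[0.021,0,0.007],0],
    [[0.027,0,0.01],0],
    [[0.033,0,0.013],0]
  ]
}}

```text
clock: 47.97
tool_pos: [0.5688, 0.0415, 0.2095]
orientation: [-180.0, -0.0, -166.9]
force: [0.5, 0.0, 0.5]
opening: 0.0006
gripper_force: 0.4
```

>>> {"api": "send_rows", "payload": {
  "deltas": [
    [[0.006,0,0.004],0],
    [[0.012,0,0.008],0],
    [[0.018,0,0.012],0],
    [[0.023,0,0.017],0],
    [[0.028,0,0.022],0]
  ]
}}

```text
clock: 48.38
tool_pos: [0.5471, 0.0364, 0.1917]
orientation: [180.0, -0.0, -166.9]
force: [0.2, 0.4, 0.5]
opening: 0.0004
gripper_force: 0.4
```

>>> {"api": "send_rows", "payload": {
  "deltas": [
    [[0.005,0,0.005],0],
    [[0.009,0,0.01],0],
    [[0.013,0,0.016],0],
    [[0.017,0,0.022],0],
    [[0.02,0,0.029],0]
  ]
}}

```text
clock: 48.8
tool_pos: [0.5317, 0.0329, 0.1685]
orientation: [180.0, -0.0, -166.9]
force: [-0.4, 0.2, 0.4]
opening: 0.0004
gripper_force: 0.3
```

>>> {"api": "send_rows", "payload": {
  "deltas": [
    [[0.002,0,0.005],0],
    [[0.004,0,0.01],0],
    [[0.006,0,0.016],0],
    [[0.008,0,0.022],0],
    [[0.01,0,0.028],0]
  ]
}}

```text
clock: 49.22
tool_pos: [0.5243, 0.0312, 0.1461]
orientation: [-180.0, 0.0, -166.9]
force: [-0.6, -0.0, -0.2]
opening: 0.0006
gripper_force: 0.2
```

>>> {"api": "send_rows", "payload": {
  "deltas": [
    [[0,0,0.005],0],
    [[0,0,0.01],0],
    [[0,0,0.014],0],
    [[0,0,0.017],0],
    [[0,0,0.018],0]
  ]
}}

```text
clock: 49.63
tool_pos: [0.5242, 0.0311, 0.1327]
orientation: [-180.0, -0.0, -166.9]
force: [-6.5, 1.2, 15.7]
opening: 0.0004
gripper_force: 8.1
```

The cover is shut with a 15.7 N reaction at the expected height. I'm raising and doing a final check.

>>> {"api": "send_rows", "payload": {
  "deltas": [
    [[0,0,0],0],
    [[0,0,0],0],
    [[0,0,0],0],
    [[0,0,0],0],
    [[0,0,0],0]
  ]
}}

```text
clock: 50.05
tool_pos: [0.5242, 0.0311, 0.1328]
orientation: [-180.0, 0.0, -166.9]
force: [-4.1, 0.6, 9.4]
opening: 0.0003
gripper_force: 4.4
```

>>> {"api": "send_rows", "payload": {
  "deltas": [
    [[0,0,-0.03],0],
    [[0,0,-0.07],0],
    [[0,0,-0.11],0],
    [[0,0,-0.15],0],
    [[0,0,-0.19],0]
  ]
}}

```text
clock: 50.47
tool_pos: [0.5241, 0.0311, 0.2858]
orientation: [180.0, 0.0, -166.9]
force: [0.6, 0.8, -0.6]
opening: 0.0003
gripper_force: 0.0
```

>>> {"api": "send_rows", "payload": {
  "deltas": [
    [[0,-0.05,0],0],
    [[0,-0.1,0],0],
    [[0,-0.15,0],0],
    [[0,-0.2,0],0],
    [[0,-0.2,0],0]
  ]
}}

```text
clock: 50.88
tool_pos: [0.5612, -0.1299, 0.2837]
orientation: [-179.9, -0.0, -167.1]
force: [-0.1, 0.3, 0.5]
opening: 0.0001
gripper_force: 0.0
```

```bash
python3 - <<'E'
from h import *
o=ctrl.get_obs(); print(o["clock"],o["tool_pos"])
T=ctrl.snapshot("top");S=ctrl.snapshot("scene")
for n,q,z in (("case",CASE,0),("pry_tool",(.40,.305,.03),.003),("meter",(.63,-.302,0),0)):
  for p in (S,T):
    if (m:=near(p,n,q[:2])) is not None: x,c=fit([(p,m)],n,q,z); print(n,x.round(4),round(c,3))
save(T,"b.png",(150,80,490,330),1.17);save(S,"a.png",(200,100,540,350),1.17)
cv2.imwrite("pics/final.png",np.hstack([cv2.imread("pics/b.png"),cv2.imread("pics/a.png")]))
E
```

```text
50.8833 [ 0.56120192 -0.12986585  0.28371091]
case [0.5503 0.0377 0.2328] 0.021
case [ 0.57   -0.0524  0.3128] 14.709
pry_tool [0.4026 0.3054 0.0246] 0.096
pry_tool [0.4009 0.3038 0.0259] 0.136
meter [ 0.6295 -0.3036  0.0368] 0.062
```

View pics/final.png

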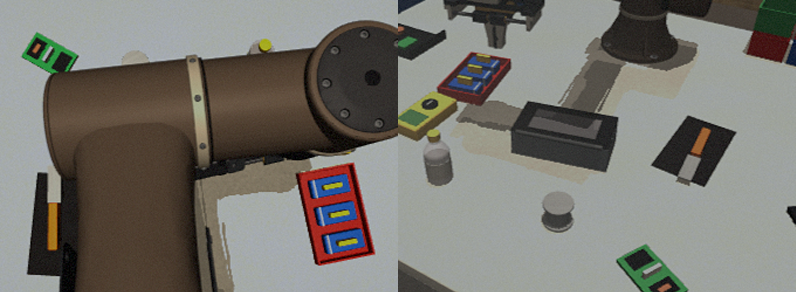

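The cover is shut (565,135 right view), the cells stand in the tray (335,213 left view), the pry tool is flat on the mat (45,210 left view), and the bystanders are in place. I'm handing it in.

```bash
python3 -c "
from plant import ctrl
print(ctrl.close_job())"
```

```text
the job is handed in; nothing more can be done
None
```

I handed the job in at about 51 s, and the camera and force checks looked right, but the hand-in returned no verdict: cover levered open with the blade, three cells upright in the red tray, module snapped in level, cover shut, pry tool flat on the mat.

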